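# Level two centrifuge loads on the bench balance and lock the beam

### The arm

A 7-joint arm with a two-finger parallel gripper is mounted at the origin on the work surface. World frame = base frame: x ahead of the robot, y to its left, z up, the work surface at z = 0. Lengths are in m, angles in degrees, forces in N, time in s.
With the tool pointing down it reaches from about 0.4 to 0.925 m from the base axis. Payload 5.6 kg.
Tool frame: the origin (TCP) lies at the very end of the fingers, on their centre line; the grasp point (between the pads) lies 19 mm behind it; z points along the fingers, y is the line along which they close (so a half turn about z gives the same grasp; the last joint's range is limited). The gripper opens to 85 mm and grips with 20 to 120 N. Pads are 22 mm wide; open, the fingers measure 114 mm over their backs; the gripper's body (76 mm by 85 mm) begins 54 mm behind the grasp point. The pads swing forward as they close: fully open they stand 13 mm farther back than shut.
Start: joints at [-68.698, 26.786, -0.665, 91.828, 0.344, 61.387, -3.226], TCP at [0.262, 0.595, 0.198] pointing down, gripper open.
Joint ranges: [-144.91, 144.91], [-17.63, 115.5], [-89.93, 88.59], [15.96, 139.68], [-74.01, 254.01], [8.47, 105.57], [-167.45, 167.45]. Speed limits (degrees/s): [147.25, 147.25, 180, 180, 180, 180, 180].

### API

Orientations are given as a 3x3 rotation matrix whose columns are the frame's x, y, z axes.
In Python, from station import arm gives the robot as it stands. The module is installed in compiled form; this text tells all that it offers.
- The arm moves only by the tool move_arm, never from a script. Its argument "series" is a list of rows, each an object with "travel": the shift along the world's x, y, z as a fraction of full scale, a list of three; "rot": the turn, a rotation vector about the world's x, y, z as a fraction of full scale, a list of three; "fingers": the opening in per cent of the stroke, from 0 (shut) to 100 (fully open). In form: [{"travel": [tx, ty, tz], "rot": [rx, ry, rz], "fingers": fingers}, ...]. A call has 1 to 20 rows; each row is the pose to reach, as a shift and turn from the pose commanded when the call began, turning the shorter way round; what a row does not reach only later rows make up. Full scale, the value 1, is 0.75 m for a shift and pi rad for a turn. A row lasts 1/10 s, in which the tool goes at most 50 mm and 8.59 degrees, less where a joint would pass 70% of its speed; a pose out of reach is approached as far as the arm can. A call with a number of a shift or a turn outside -1 to 1 is refused whole. A call with a gripper value outside its range is refused whole. The fingers move at their own pace and stop on an object; "grip_force" is the grip in N (left out, the last holds). Time passes only in rows, so rows that repeat a pose let the fingers close. It gives the time, the measured TCP pose, the force, the opening and the grip force at its end, in the units of the state.
- arm.sense(): the state, without advancing time (a new reading comes with each control period).
- arm.snapshot(name): name is "side" or "top" or "wrist"; returns the picture (384x512x3 uint8, blue, green, red); there is no depth.
- arm.calibration(name): a dict with "fov_y" (degrees; the focal length in pixels is half the picture's height over the tangent of half this angle, whatever the lens; pixels are square), "cx", "cy" (the principal point, pixels), "rvec" (rotation vector, rad) and "tvec" (3), from world to camera coordinates, as OpenCV has them. Camera axes: x right, y down, z forward; pixel columns grow to the right and rows downward; lengths in m; the calibration is good to about 2 mm. The wrist camera is an equidistant fisheye: a pixel r from the principal point sees the ray r / f radians off the axis. A picture is of the moment at which its call begins: read the wrist's pose just before it. calibration takes no time and is no camera call; for the wrist camera it gives the pose at the moment of the call.
- arm.hand_in(): hands the job in; it is judged then, once.
The state is a dict: "t": time; "joint_positions": joint angles; "joint_vel": joint speeds; "effort": joint torques, N m; "tool_pos": TCP position; "orientation": TCP orientation; "contact_force": force on the tool from outside, world axes, zero at the start; "ft_torque": the same for the moment, N m; "opening": finger opening in m; "finger_force": force on a finger pad.
Only numpy, scipy, OpenCV 4.12 (cv2) and the standard library are available. Lean on these libraries where they do the work, as an engineer would, in place of code of your own. Each camera call takes 0.05 s, during which the arm holds its last target. There are 200 camera calls.

### The job

Share all the sealed sample jars (amber ones with blue caps and white ones with red caps, up to eight, wherever they stand) between the two trays of the bench balance, standing upright, so that every jar is on a tray and the free beam settles level. Then take the orange-headed locking pin from its grey block and put it down through the bracket and the beam's lug until its head rests on the bracket, so that the beam is locked level. Leave the beaker, the conical flask and the tall white bottle where they stand.

Things in the scene. Friction and masses are not known exactly. Their poses are not given: they have to be found in the camera images.
- tray_left (a point): Steel tray (pan) of the balance on the robot's left (+y), 170 (x) by 150 mm (y), with walls 4 mm thick standing 28 mm above its floor. The point: centre of the inner floor; x and y along the tray's sides, z up. It stays horizontal as it rises and sinks up to 12 mm from level (floor 80 mm above the bench when level).
- tray_right (a point): The like tray on the robot's right (-y) side; centres 300 mm apart along the balance's y axis. Where on a tray a jar stands makes no difference to the balance.
- beam (a joint): Tilt of the brass balance beam, rad: 0 is level, positive when the left tray is up, stops at -0.08 and +0.08. It swings freely and settles within about 1 s; a difference of 60 g or more drives it to a stop, and equal loads bring it within 0.02 of level.
- lock_hole (a point): Centre of the 13 mm upright hole in the upper of two red plates (66 x 40 x 6 mm, tops 150 and 124 mm above the bench) amid the balance, at its top face. Between them the beam's brass lug (131 to 137 mm up, 14 mm hole) shifts sideways as the beam tilts: the holes line up only when level. x, y: axes of the balance and its trays (y from right tray to left). Nothing else there is taller.
- pin: Locking pin, 80 g, standing head up in its grey storage block: steel shaft 10 mm in diameter and 60 mm long with a tapered tip, under an orange cylindrical head 26 mm in diameter and 34 mm high. Origin: the tip; z up along the shaft to the head (head from 60 to 94 mm). The head's underside rests on the block, and on the bracket when it is home.
- pin_tip (a point): The tip of the locking pin's shaft (same point as its origin).
- stand: Fixed grey storage block, 75 by 75 mm, 65 mm high, with a 14 mm upright hole right through its middle. Origin: centre of its underside.
- large1: Large sealed sample jar, amber glass with a blue screw cap, 120 g (within 1 %), heavy at the base: cylinder 46 mm in diameter, 56 mm high, with a cap 42 mm in diameter above it, 72 mm high overall. Origin: centre of its underside, z up along its axis.
- large2: Large sealed sample jar, amber glass with a blue screw cap, 120 g (within 1 %), heavy at the base: cylinder 46 mm in diameter, 56 mm high, with a cap 42 mm in diameter above it, 72 mm high overall. Origin: centre of its underside, z up along its axis.
- large3: Large sealed sample jar, amber glass with a blue screw cap, 120 g (within 1 %), heavy at the base: cylinder 46 mm in diameter, 56 mm high, with a cap 42 mm in diameter above it, 72 mm high overall. Origin: centre of its underside, z up along its axis.
- large4: Large sealed sample jar, amber glass with a blue screw cap, 120 g (within 1 %), heavy at the base: cylinder 46 mm in diameter, 56 mm high, with a cap 42 mm in diameter above it, 72 mm high overall. Origin: centre of its underside, z up along its axis. May be absent.
- large5: Large sealed sample jar, amber glass with a blue screw cap, 120 g (within 1 %), heavy at the base: cylinder 46 mm in diameter, 56 mm high, with a cap 42 mm in diameter above it, 72 mm high overall. Origin: centre of its underside, z up along its axis. May be absent.
- large6: Large sealed sample jar, amber glass with a blue screw cap, 120 g (within 1 %), heavy at the base: cylinder 46 mm in diameter, 56 mm high, with a cap 42 mm in diameter above it, 72 mm high overall. Origin: centre of its underside, z up along its axis. May be absent.
- small1: Small sealed sample jar, white plastic with a red cap, 60 g (within 1 %), heavy at the base: 36 mm in diameter, 44 mm high, with a cap 33 mm in diameter above it, 58 mm high overall. Origin: centre of its underside, z up.
- small2: Small sealed sample jar, white plastic with a red cap, 60 g (within 1 %), heavy at the base: 36 mm in diameter, 44 mm high, with a cap 33 mm in diameter above it, 58 mm high overall. Origin: centre of its underside, z up.
- beaker: Empty glass beaker, 72 mm wide, 90 mm high; a bystander. Origin: centre of its underside.
- flask: Green glass conical flask, 100 mm wide, 130 mm high; a bystander. Origin: centre of its underside.
- wash: White bottle with a green cap, 60 mm wide, 160 mm high; a bystander. Origin: centre of its underside.

How it is judged:
By the outcome, as a careful person would: the job done as asked, in the order asked, and still so for the second after the job is handed in, with the robot touching nothing.
Of large4, large5, large6 only 1 to 3 are there at a start; the rules pass over those that are not, and their reading is None.
At some moment in a run one of large1, large2, large3, large4, large5, large6, small1, small2 may be knocked a few centimetres aside while the robot is not near it.
It also fails if it takes over 208 s, if anything falls off the work surface, if the arm or the gripper's body presses on something with over 40 N, if the wrist force passes 120 N, or if a joint passes its speed limit or range.

## Working session

There is one attempt and no reset: what is moved stays moved. The work goes in short steps, Python scripts to look and compute and a tool call to move; the robot and the scene stay as the last step left them, time stands still between calls to the robot, and variables do not carry over. Pictures are saved under pics/ and viewed, at most 16 in all, crops included, and the job is handed in when it is done.

Besides the shell and the picture viewer there is one more tool, called after "Request:" as name([rows], argument=value, ...), one row to a line, values as JSON. move_arm: Moves the arm, as the interface text tells. Shift numbers are shares of 0.75 m and turn numbers shares of pi rad, none past 1 either way. Its arguments: {"type":"object","properties":{"series":{"type":"array","items":{"type":"object","properties":{"travel":{"type":"array","items":{"type":"number"}},"rot":{"type":"array","items":{"type":"number"}},"fingers":{"type":"number"}}}},"grip_force":{"type":"number"}},"required":["series"]}

```bash
mkdir -p pics; ls; python3 - <<'E'
from station import arm
import cv2,numpy as np
s=arm.sense();print({k:np.round(v,3).tolist() for k,v in s.items()})
for n in("top","side"):
    im=arm.snapshot(n);cv2.imwrite(f"pics/{n}0.png",im)
    c=arm.calibration(n);print(n,c)
    R=cv2.Rodrigues(np.array(c["rvec"],float))[0];print(-R.T@np.array(c["tvec"]).ravel())
E
```

```text
pics
{'t': 0.0, 'joint_positions': [-68.697, 26.835, -0.665, 91.882, 0.343, 61.384, -3.228], 'joint_vel': [0.045, -0.1, -0.018, 0.048, -0.034, -0.022, -0.023], 'effort': [0.001, -53.237, 0.022, -25.13, 0.012, 0.008, 0.0], 'tool_pos': [0.262, 0.594, 0.197], 'orientation': [[-0.915, 0.403, -0.001], [0.403, 0.915, -0.002], [-0.0, -0.002, -1.0]], 'contact_force': [0.053, 0.774, 0.173], 'ft_torque': [-0.031, 0.062, 0.005], 'finger_force': 0.0, 'opening': 0.086}
top {'fov_y': 50.771641031451495, 'cx': 248.25035257334096, 'cy': 192.28283606885813, 'rvec': array([ 2.22464295, -2.17863903,  0.06811929]), 'tvec': array([-0.02045569,  0.4839742 ,  1.29202599])}
[0.41884255 0.00433035 1.31473678]
side {'fov_y': 55.23268465283328, 'cx': 256.5494258914229, 'cy': 189.83571952203494, 'rvec': array([ 2.13211037, -0.75677155,  0.34104434]), 'tvec': array([-0.37768367,  0.28853957,  0.93977376])}
[-0.04032448 -0.68123913  0.80209846]
```

View pics/top0.png

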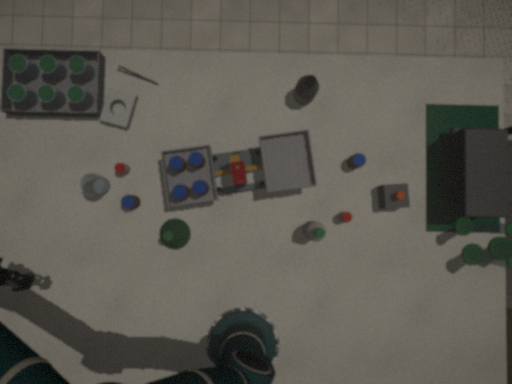

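View pics/side0.png

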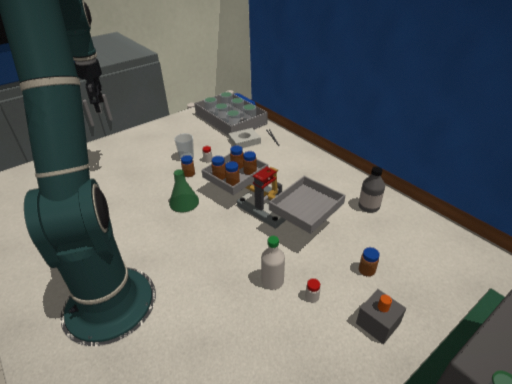

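The top view shows six large jars. Four are in the sunk left tray, at (177,163), (195,159), (180,193) and (200,187). The other two are on the bench at (130,202) and (357,160). The two small jars are at (120,169) and (345,217), the pin at (399,196) and the bracket near (238,170). The total is 840 g, so each tray needs 3 large and 1 small.

```bash
cat > h.py <<'E'
import cv2,numpy as np
from station import arm
def ray(c,uv):
    R=cv2.Rodrigues(np.array(c["rvec"],float))[0];t=np.array(c["tvec"],float).ravel()
    return R,-R.T@t
def topix(n,uv,z,c=None):
    c=c or arm.calibration(n);R,o=ray(c,uv)
    f=192/np.tan(np.radians(c["fov_y"]/2))
    d=np.array([uv[0]-c["cx"],uv[1]-c["cy"]],float)/f
    if n=="wrist":
        r=np.hypot(*d)+1e-12;v=np.array([*(np.sin(r)*d/r),np.cos(r)])
    else: v=np.array([*d,1.])
    v=R.T@v
    return (o+v*(z-o[2])/v[2])[:3]
def blobs(im,hue,mina=8,s=110,vmin=40):
    hsv=cv2.cvtColor(im,cv2.COLOR_BGR2HSV)
    h=hsv[...,0].astype(int)
    m=(np.minimum(abs(h-hue),180-abs(h-hue))<=(12 if hue>90 else 5))&(hsv[...,1]>s)&(hsv[...,2]>vmin)
    n,l,st,ce=cv2.connectedComponentsWithStats(m.astype(np.uint8))
    return [(ce[i].round(1).tolist(),int(st[i,4]),st[i,:4].tolist()) for i in range(1,n) if st[i,4]>=mina]
E
python3 - <<'E'
from h import *
im=cv2.imread("pics/top0.png")
for name,hue,z in(("blue",115,.064),("red",178,.051),("orange",8,.082)):
    for c,a,b in blobs(im,hue):
        zz=z+(.068 if name=="blue" and 155<c[0]<215 else 0)
        print(name,c,a,b,topix("top",c,zz).round(4))
g=cv2.resize(im[110:230,90:420],None,fx=2.4,fy=2.4,interpolation=cv2.INTER_CUBIC)
cv2.imwrite("pics/c1.png",cv2.convertScaleAbs(g,alpha=1.8))
E
```

```text
blue [195.2, 158.5] 126 [189, 153, 13, 12] [0.5742 0.1487 0.132 ]
blue [358.5, 159.5] 90 [353, 155, 12, 10] [ 0.5913 -0.3514  0.064 ]
blue [175.6, 162.6] 125 [170, 157, 13, 12] [0.5609 0.2057 0.132 ]
blue [199.1, 186.7] 129 [193, 181, 13, 13] [0.4916 0.1351 0.132 ]
blue [179.0, 191.4] 129 [173, 185, 13, 13] [0.4766 0.1933 0.132 ]
blue [127.7, 201.4] 103 [122, 196, 12, 12] [0.4457 0.361  0.064 ]
red [238.1, 172.8] 299 [230, 161, 16, 24] [0.5428 0.0232 0.051 ]
red [119.6, 168.0] 76 [115, 164, 10, 9] [0.5498 0.3936 0.051 ]
red [399.7, 195.1] 65 [395, 191, 10, 9] [ 0.4836 -0.4857  0.051 ]
red [346.2, 216.8] 74 [341, 213, 11, 9] [ 0.4121 -0.3178  0.051 ]
orange [237.0, 167.2] 130 [230, 160, 17, 19] [0.5569 0.0264 0.082 ]
orange [243.6, 176.8] 13 [241, 175, 5, 5] [0.5279 0.0056 0.082 ]
orange [234.3, 181.4] 9 [233, 180, 5, 5] [0.5132 0.0337 0.082 ]
orange [399.5, 195.1] 72 [394, 191, 11, 9] [ 0.482  -0.4731  0.082 ]
orange [345.6, 218.4] 23 [341, 215, 11, 7] [ 0.4073 -0.3081  0.082 ]
```

View pics/c1.png

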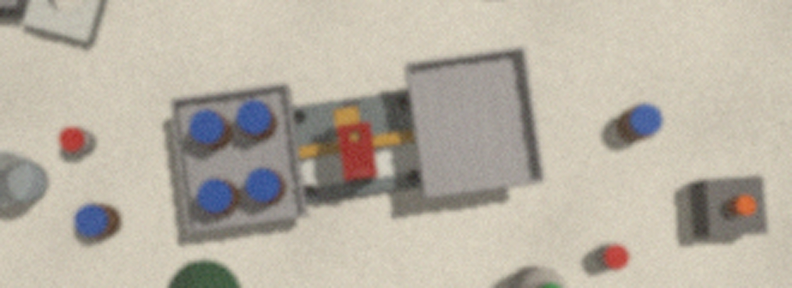

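The crop shows the right tray rim corners at (406,66), (523,50), (541,180) and (424,198), and the left ones near (173,100), (290,86), (303,222) and (180,242). The bracket hole is at crop (353,136).

```bash
python3 - <<'E'
from h import *
f=lambda p,z:topix("top",(p[0]/2.4+90,p[1]/2.4+110),z)
R=[f(p,.12) for p in((406,66),(523,50),(541,180),(424,198))]
L=[f(p,.096) for p in((173,100),(290,86),(303,222),(180,242))]
for q in(R,L):
    q=np.array(q);print(q.round(3).tolist(),q.mean(0).round(4),np.degrees(np.arctan2(*(q[0]-q[1])[:2])),np.linalg.norm(np.diff(q,axis=0),axis=1))
print("hole",f((353,136),.15))
j=np.array([[.5742,.1487],[.5609,.2057],[.4916,.1351],[.4766,.1933]]);print(j.mean(0))
E
```

```text
[[0.643, -0.038, 0.12], [0.666, -0.183, 0.12], [0.505, -0.208, 0.12], [0.479, -0.064, 0.12]] [ 0.5733 -0.1233  0.12  ] -9.153060818359062 [0.14701772 0.16337429 0.14642537]
[[0.597, 0.254, 0.096], [0.619, 0.107, 0.096], [0.447, 0.086, 0.096], [0.419, 0.239, 0.096]] [0.5206 0.1715 0.096 ] -8.176667767832523 [0.14825421 0.17254341 0.15562832]
hole [0.55081208 0.02501365 0.15      ]
[0.525825 0.1707  ]
```

Request:
move_arm([
  {"travel": [0.416, -0.594, 0.03], "rot": [0, 0, -0.312], "fingers": 70},
  {"travel": [0.416, -0.594, 0.03], "rot": [0, 0, -0.312], "fingers": 70},
  {"travel": [0.416, -0.594, 0.03], "rot": [0, 0, -0.312], "fingers": 70},
  {"travel": [0.416, -0.594, 0.03], "rot": [0, 0, -0.312], "fingers": 70},
  {"travel": [0.416, -0.594, 0.03], "rot": [0, 0, -0.312], "fingers": 70},
  {"travel": [0.416, -0.594, 0.03], "rot": [0, 0, -0.312], "fingers": 70},
  {"travel": [0.416, -0.594, 0.03], "rot": [0, 0, -0.312], "fingers": 70},
  {"travel": [0.416, -0.594, 0.03], "rot": [0, 0, -0.312], "fingers": 70},
  {"travel": [0.416, -0.594, 0.03], "rot": [0, 0, -0.312], "fingers": 70},
  {"travel": [0.416, -0.594, 0.03], "rot": [0, 0, -0.312], "fingers": 70},
  {"travel": [0.416, -0.594, 0.03], "rot": [0, 0, -0.312], "fingers": 70},
  {"travel": [0.416, -0.594, 0.03], "rot": [0, 0, -0.312], "fingers": 70},
  {"travel": [0.416, -0.594, 0.03], "rot": [0, 0, -0.312], "fingers": 70},
  {"travel": [0.416, -0.594, 0.03], "rot": [0, 0, -0.312], "fingers": 70},
], grip_force=30)

```text
t: 1.5
tool_pos: [0.5731, 0.1507, 0.2196]
orientation: [[-0.177, 0.984, -0.001], [0.984, 0.177, 0.0], [0.001, -0.001, -1.0]]
contact_force: [-0.1, -0.5, -1.0]
opening: 0.0599
finger_force: 0.0
```

```bash
python3 - <<'E'
from h import *
s=arm.sense();print(s["t"],np.round(s["tool_pos"],4),np.round(s["orientation"],3).tolist(),s["opening"])
c=arm.calibration("wrist");print(c);im=arm.snapshot("wrist");cv2.imwrite("pics/w1.png",im)
for p,a,b in blobs(im,115,40):print(p,a,b,topix("wrist",p,.140,c).round(4))
E
```

```text
1.5 [0.5731 0.1507 0.2196] [[-0.177, 0.984, -0.001], [0.984, 0.177, 0.0], [0.001, -0.001, -1.0]] 0.05990350240121997
{'fov_y': 65.70646984690485, 'cx': 258.0707257159308, 'cy': 190.1214053380564, 'rvec': array([-2.81814214, -0.25292734, -0.03707381]), 'tvec': array([-0.58958638, -0.0040118 ,  0.41558417])}
[162.6, 122.1] 1631 [141, 100, 45, 46] [0.4788 0.1928 0.14  ]
[255.7, 123.1] 1727 [233, 100, 47, 47] [0.5604 0.2046 0.14  ]
[170.9, 184.5] 1527 [149, 163, 44, 44] [0.4928 0.1367 0.14  ]
[258.6, 186.3] 1625 [237, 163, 45, 47] [0.5729 0.1493 0.14  ]
[492.5, 310.3] 5269 [453, 204, 59, 180] [0.9577 0.0203 0.14  ]
```

View pics/w1.png

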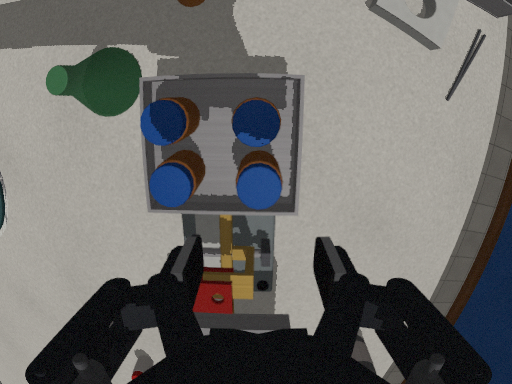

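The wrist view shows the four blue caps at (163,122), (256,123), (171,185) and (259,186), which agrees with the top camera within 2 mm. The bracket hole is at (218,297). I'll pick the (0.573, 0.149) jar.

Request:
move_arm([
  {"travel": [0, -0.002, -0.06], "rot": [0, 0, 0], "fingers": 70},
  {"travel": [0, -0.002, -0.12], "rot": [0, 0, 0], "fingers": 70},
  {"travel": [0, -0.002, -0.15], "rot": [0, 0, 0], "fingers": 70},
  {"travel": [0, -0.002, -0.167], "rot": [0, 0, 0], "fingers": 70},
  {"travel": [0, -0.002, -0.167], "rot": [0, 0, 0], "fingers": 70},
  {"travel": [0, -0.002, -0.167], "rot": [0, 0, 0], "fingers": 0},
  {"travel": [0, -0.002, -0.167], "rot": [0, 0, 0], "fingers": 0},
  {"travel": [0, -0.002, -0.167], "rot": [0, 0, 0], "fingers": 0},
  {"travel": [0, -0.002, -0.167], "rot": [0, 0, 0], "fingers": 0},
  {"travel": [0, -0.002, -0.167], "rot": [0, 0, 0], "fingers": 0},
], grip_force=30)

```text
t: 2.55
tool_pos: [0.575, 0.1484, 0.0964]
orientation: [[-0.175, 0.985, 0.002], [0.985, 0.175, 0.001], [0.001, 0.003, -1.0]]
contact_force: [-0.8, 0.3, 7.3]
opening: 0.0403
finger_force: 30.8
```

```bash
python3 - <<'E'
from h import *
im=cv2.imread("pics/w1.png")
c={'fov_y': 65.70646984690485, 'cx': 258.0707257159308, 'cy': 190.1214053380564, 'rvec': np.array([-2.81814214, -0.25292734, -0.03707381]), 'tvec':np.array([-0.58958638, -0.0040118 ,  0.41558417])}
print("hole",topix("wrist",(218,297),.15,c))
for p in((141,76),(304,75),(297,213),(149,212)):print(topix("wrist",p,.096,c).round(4))
s=arm.sense();print(s["opening"],s["finger_force"])
E
```

```text
hole [0.55228851 0.02634852 0.15      ]
[0.4339 0.2324 0.096 ]
[0.599  0.2579 0.096 ]
[0.6221 0.1133 0.096 ]
[0.4578 0.0836 0.096 ]
0.04027622975423006 30.818350911140442
```

```bash
python3 - <<'E'
from h import *
a=arm.snapshot("side")[100:240,150:330];w=arm.snapshot("wrist")[60:330,90:430]
a=cv2.resize(a,(486,378),interpolation=cv2.INTER_CUBIC);w=cv2.resize(w,(310,246))
o=np.zeros((378,796,3),np.uint8);o[:,:486]=a;o[:246,486:]=w
cv2.imwrite("pics/s2.png",cv2.convertScaleAbs(o,alpha=1.3))
E
```

```text
(no output)
```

View pics/s2.png

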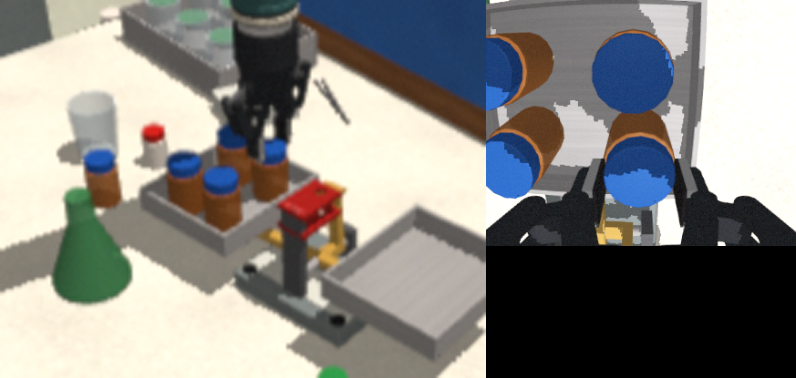

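The fingers hold the jar at its cap. I'll lift it and carry it to slot B at the far right of the right tray.

Request:
move_arm([
  {"travel": [0, 0, 0.03], "rot": [0, 0, 0], "fingers": 0},
  {"travel": [0, 0, 0.08], "rot": [0, 0, 0], "fingers": 0},
  {"travel": [0, 0, 0.13], "rot": [0, 0, 0], "fingers": 0},
  {"travel": [0, 0, 0.17], "rot": [0, 0, 0], "fingers": 0},
  {"travel": [0.015, -0.07, 0.17], "rot": [0, 0, 0], "fingers": 0},
  {"travel": [0.025, -0.13, 0.17], "rot": [0, 0, 0], "fingers": 0},
  {"travel": [0.035, -0.19, 0.17], "rot": [0, 0, 0], "fingers": 0},
  {"travel": [0.04, -0.25, 0.17], "rot": [0, 0, 0], "fingers": 0},
  {"travel": [0.045, -0.31, 0.17], "rot": [0, 0, 0], "fingers": 0},
  {"travel": [0.05, -0.36, 0.17], "rot": [0, 0, 0], "fingers": 0},
  {"travel": [0.056, -0.399, 0.17], "rot": [0, 0, 0], "fingers": 0},
  {"travel": [0.056, -0.399, 0.17], "rot": [0, 0, 0], "fingers": 0},
  {"travel": [0.056, -0.399, 0.17], "rot": [0, 0, 0], "fingers": 0},
  {"travel": [0.056, -0.399, 0.17], "rot": [0, 0, 0], "fingers": 0},
])

```text
t: 4.05
tool_pos: [0.616, -0.1498, 0.222]
orientation: [[-0.177, 0.984, -0.0], [0.984, 0.177, 0.001], [0.001, -0.0, -1.0]]
contact_force: [0.0, 0.5, -0.8]
opening: 0.0402
finger_force: 30.8
```

```bash
python3 - <<'E'
from h import *
c=arm.calibration("wrist");w=arm.snapshot("wrist");a=arm.snapshot("side")[100:290,150:400]
np.save("c2.npy",c,allow_pickle=True);cv2.imwrite("pics/w3raw.png",w)
o=np.zeros((384,800,3),np.uint8);o[:,:512]=w;o[:219,512:]=cv2.resize(a,(288,219))
cv2.imwrite("pics/w3.png",cv2.convertScaleAbs(o,alpha=1.2))
E
```

```text
(no output)
```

View pics/w3.png

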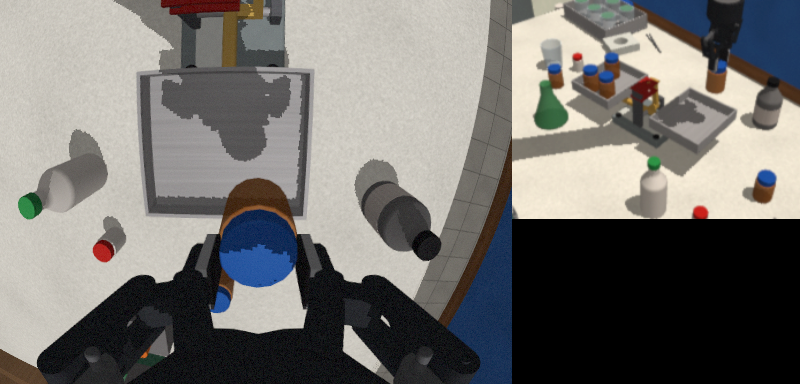

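The jar hangs upright over the right tray, whose rim corners are at (137,72), (313,70), (306,217) and (147,215).

```bash
python3 - <<'E'
from h import *
c=np.load("c2.npy",allow_pickle=True).item()
q=np.array([topix("wrist",p,.12,c) for p in((137,72),(313,70),(306,217),(147,215))]);print(q.round(4),q.mean(0))
E
```

```text
[[ 0.481  -0.0648  0.12  ]
 [ 0.6465 -0.0382  0.12  ]
 [ 0.6707 -0.1816  0.12  ]
 [ 0.5059 -0.2104  0.12  ]] [ 0.57604563 -0.12374421  0.12      ]
```

Request:
move_arm([
  {"travel": [0.003, -0.002, -0.05], "rot": [0, 0, 0], "fingers": 0},
  {"travel": [0.003, -0.002, -0.1], "rot": [0, 0, 0], "fingers": 0},
  {"travel": [0.003, -0.002, -0.125], "rot": [0, 0, 0], "fingers": 0},
  {"travel": [0.003, -0.002, -0.133], "rot": [0, 0, 0], "fingers": 0},
  {"travel": [0.003, -0.002, -0.133], "rot": [0, 0, 0], "fingers": 0},
  {"travel": [0.003, -0.002, -0.133], "rot": [0, 0, 0], "fingers": 0},
])

```text
t: 4.75
tool_pos: [0.6194, -0.1528, 0.124]
orientation: [[-0.175, 0.984, 0.003], [0.984, 0.175, -0.0], [-0.001, 0.002, -1.0]]
contact_force: [-0.5, 0.3, -0.7]
opening: 0.0404
finger_force: 30.8
```

Request:
move_arm([
  {"travel": [0, 0, -0.003], "rot": [0, 0, 0], "fingers": 0},
  {"travel": [0, 0, -0.005], "rot": [0, 0, 0], "fingers": 0},
  {"travel": [0, 0, -0.005], "rot": [0, 0, 0], "fingers": 0},
])

```text
t: 5.05
tool_pos: [0.6192, -0.153, 0.1199]
orientation: [[-0.175, 0.985, 0.002], [0.985, 0.175, -0.0], [-0.001, 0.002, -1.0]]
contact_force: [0.6, -0.1, 2.2]
opening: 0.0405
finger_force: 31.1
```

Request:
move_arm([
  {"travel": [0, 0, 0], "rot": [0, 0, 0], "fingers": 66},
  {"travel": [0, 0, 0], "rot": [0, 0, 0], "fingers": 66},
  {"travel": [0, 0, 0], "rot": [0, 0, 0], "fingers": 66},
  {"travel": [0, 0, 0.04], "rot": [0, 0, 0], "fingers": 66},
  {"travel": [0, 0, 0.09], "rot": [0, 0, 0], "fingers": 70},
  {"travel": [0, 0, 0.13], "rot": [0, 0, 0], "fingers": 80},
  {"travel": [-0.01, -0.06, 0.13], "rot": [0, 0, 0], "fingers": 80},
  {"travel": [-0.02, -0.12, 0.13], "rot": [0, 0, 0], "fingers": 80},
  {"travel": [-0.03, -0.18, 0.13], "rot": [0, 0, 0], "fingers": 80},
  {"travel": [-0.037, -0.24, 0.13], "rot": [0, 0, 0], "fingers": 80},
  {"travel": [-0.037, -0.264, 0.13], "rot": [0, 0, 0], "fingers": 80},
  {"travel": [-0.037, -0.264, 0.13], "rot": [0, 0, 0], "fingers": 80},
  {"travel": [-0.037, -0.264, 0.13], "rot": [0, 0, 0], "fingers": 80},
])

```text
t: 6.35
tool_pos: [0.5908, -0.3498, 0.2159]
orientation: [[-0.175, 0.985, -0.0], [0.985, 0.175, 0.001], [0.001, -0.0, -1.0]]
contact_force: [-0.6, 1.7, 0.1]
opening: 0.0683
finger_force: 0.0
```

```bash
cat > look.py <<'E'
from h import *
import sys
s=arm.sense();print(s["t"],np.round(s["tool_pos"],4),round(s["opening"],4))
c=arm.calibration("wrist");im=arm.snapshot("wrist")
zb,zr=float(sys.argv[1]),float(sys.argv[2])
for p,a,b in blobs(im,115,60):print("blue",p,a,topix("wrist",p,zb,c)[:2].round(4))
for p,a,b in blobs(im,178,60):print("red",p,a,topix("wrist",p,zr,c)[:2].round(4))
t=arm.snapshot("top")
for p,a,b in blobs(t,115,30):print("top blue",p,topix("top",p,.064)[:2].round(3),"on tray",topix("top",p,.15)[:2].round(3))
for p,a,b in blobs(t,178,30):print("top red",p,topix("top",p,.051)[:2].round(3))
cv2.imwrite("pics/last_w.png",im);cv2.imwrite("pics/last_t.png",t)
E
python3 look.py .072 .058
```

```text
6.35 [ 0.5908 -0.3498  0.2159] 0.0683
blue [257.6, 167.3] 1052 [ 0.5893 -0.3492]
blue [492.8, 306.8] 5279 [ 1.0701 -0.5242]
red [119.1, 115.7] 543 [ 0.4149 -0.3168]
red [157.7, 245.1] 87 [ 0.4779 -0.4785]
top blue [300.0, 144.3] [ 0.635 -0.168] on tray [ 0.62  -0.156]
top blue [358.3, 159.7] [ 0.591 -0.351] on tray [ 0.579 -0.326]
top blue [175.6, 162.5] [0.569 0.217] on tray [0.559 0.203]
top blue [199.0, 186.8] [0.495 0.143] on tray [0.49  0.133]
top blue [179.0, 191.4] [0.48  0.204] on tray [0.476 0.19 ]
top blue [127.5, 201.5] [0.445 0.362] on tray [0.444 0.337]
top red [238.2, 172.8] [0.543 0.023]
top red [119.6, 167.9] [0.55  0.394]
```

Request:
move_arm([
  {"travel": [-0.002, 0, -0.06], "rot": [0, 0, 0], "fingers": 80},
  {"travel": [-0.002, 0, -0.12], "rot": [0, 0, 0], "fingers": 80},
  {"travel": [-0.002, 0, -0.18], "rot": [0, 0, 0], "fingers": 80},
  {"travel": [-0.002, 0, -0.23], "rot": [0, 0, 0], "fingers": 80},
  {"travel": [-0.002, 0, -0.261], "rot": [0, 0, 0], "fingers": 80},
  {"travel": [-0.002, 0, -0.261], "rot": [0, 0, 0], "fingers": 80},
  {"travel": [-0.002, 0, -0.261], "rot": [0, 0, 0], "fingers": 0},
  {"travel": [-0.002, 0, -0.261], "rot": [0, 0, 0], "fingers": 0},
  {"travel": [-0.002, 0, -0.261], "rot": [0, 0, 0], "fingers": 0},
  {"travel": [-0.002, 0, -0.261], "rot": [0, 0, 0], "fingers": 0},
  {"travel": [-0.002, 0, -0.261], "rot": [0, 0, 0], "fingers": 0},
])

```text
t: 7.55
tool_pos: [0.5907, -0.3513, 0.0229]
orientation: [[-0.175, 0.985, 0.004], [0.985, 0.175, -0.001], [-0.002, 0.003, -1.0]]
contact_force: [-0.1, 0.5, 6.9]
opening: 0.0405
finger_force: 31.1
```

Request:
move_arm([
  {"travel": [0, 0, 0.03], "rot": [0, 0, 0], "fingers": 0},
  {"travel": [0, 0, 0.09], "rot": [0, 0, 0], "fingers": 0},
  {"travel": [0, 0, 0.15], "rot": [0, 0, 0], "fingers": 0},
  {"travel": [0, 0, 0.21], "rot": [0, 0, 0], "fingers": 0},
  {"travel": [0, 0, 0.257], "rot": [0, 0, 0], "fingers": 0},
  {"travel": [0, 0.05, 0.257], "rot": [0, 0, 0], "fingers": 0},
  {"travel": [0.005, 0.11, 0.257], "rot": [0, 0, 0], "fingers": 0},
  {"travel": [0.01, 0.17, 0.257], "rot": [0, 0, 0], "fingers": 0},
  {"travel": [0.015, 0.23, 0.257], "rot": [0, 0, 0], "fingers": 0},
  {"travel": [0.02, 0.29, 0.257], "rot": [0, 0, 0], "fingers": 0},
  {"travel": [0.022, 0.34, 0.257], "rot": [0, 0, 0], "fingers": 0},
  {"travel": [0.022, 0.358, 0.257], "rot": [0, 0, 0], "fingers": 0},
  {"travel": [0.022, 0.358, 0.257], "rot": [0, 0, 0], "fingers": 0},
  {"travel": [0.022, 0.358, 0.22], "rot": [0, 0, 0], "fingers": 0},
  {"travel": [0.022, 0.358, 0.17], "rot": [0, 0, 0], "fingers": 0},
  {"travel": [0.022, 0.358, 0.14], "rot": [0, 0, 0], "fingers": 0},
  {"travel": [0.022, 0.358, 0.13], "rot": [0, 0, 0], "fingers": 0},
  {"travel": [0.022, 0.358, 0.127], "rot": [0, 0, 0], "fingers": 0},
  {"travel": [0.022, 0.358, 0.127], "rot": [0, 0, 0], "fingers": 0},
])

```text
t: 9.45
tool_pos: [0.6061, -0.0838, 0.1168]
orientation: [[-0.173, 0.985, 0.002], [0.985, 0.173, -0.001], [-0.001, 0.001, -1.0]]
contact_force: [0.3, 0.4, -0.7]
opening: 0.0404
finger_force: 30.8
```

Request:
move_arm([
  {"travel": [0, 0, -0.004], "rot": [0, 0, 0], "fingers": 0},
  {"travel": [0, 0, -0.004], "rot": [0, 0, 0], "fingers": 0},
  {"travel": [0, 0, -0.004], "rot": [0, 0, 0], "fingers": 66},
  {"travel": [0, 0, -0.004], "rot": [0, 0, 0], "fingers": 66},
  {"travel": [0, 0, -0.004], "rot": [0, 0, 0], "fingers": 66},
  {"travel": [0, 0, 0.04], "rot": [0, 0, 0], "fingers": 66},
  {"travel": [0, 0, 0.09], "rot": [0, 0, 0], "fingers": 66},
  {"travel": [0, 0, 0.135], "rot": [0, 0, 0], "fingers": 80},
  {"travel": [-0.215, 0.6, 0.135], "rot": [0, 0, 0], "fingers": 80},
  {"travel": [-0.215, 0.6, 0.135], "rot": [0, 0, 0], "fingers": 80},
  {"travel": [-0.215, 0.6, 0.135], "rot": [0, 0, 0], "fingers": 80},
  {"travel": [-0.215, 0.6, 0.135], "rot": [0, 0, 0], "fingers": 80},
  {"travel": [-0.215, 0.6, 0.135], "rot": [0, 0, 0], "fingers": 80},
  {"travel": [-0.215, 0.6, 0.135], "rot": [0, 0, 0], "fingers": 80},
  {"travel": [-0.215, 0.6, 0.135], "rot": [0, 0, 0], "fingers": 80},
  {"travel": [-0.215, 0.6, 0.135], "rot": [0, 0, 0], "fingers": 80},
  {"travel": [-0.215, 0.6, 0.135], "rot": [0, 0, 0], "fingers": 80},
  {"travel": [-0.215, 0.6, 0.135], "rot": [0, 0, 0], "fingers": 80},
  {"travel": [-0.215, 0.6, 0.135], "rot": [0, 0, 0], "fingers": 80},
  {"travel": [-0.215, 0.6, 0.135], "rot": [0, 0, 0], "fingers": 80},
])

```text
t: 11.45
tool_pos: [0.444, 0.3676, 0.2169]
orientation: [[-0.176, 0.984, 0.0], [0.984, 0.176, -0.001], [-0.001, -0.0, -1.0]]
contact_force: [0.5, 0.3, 0.5]
opening: 0.0684
finger_force: 0.0
```

```bash
python3 look.py .072 .058
```

```text
11.45 [0.444  0.3676 0.2169] 0.0684
blue [258.6, 172.6] 1030 [0.4448 0.3618]
blue [495.4, 323.1] 3622 [0.9717 0.1479]
blue [320.3, 322.7] 255 [0.5739 0.1564]
blue [259.6, 322.9] 604 [0.4856 0.144 ]
red [348.7, 159.7] 571 [0.5476 0.3934]
top blue [299.9, 144.2] [ 0.635 -0.168] on tray [ 0.62  -0.156]
top blue [274.6, 148.0] [ 0.622 -0.089] on tray [ 0.608 -0.083]
top blue [175.7, 162.5] [0.569 0.217] on tray [0.559 0.202]
top blue [199.0, 186.7] [0.496 0.143] on tray [0.49  0.133]
top blue [179.0, 191.5] [0.48  0.204] on tray [0.475 0.19 ]
top blue [127.5, 201.6] [0.445 0.362] on tray [0.443 0.337]
top red [238.1, 172.7] [0.543 0.023]
top red [119.5, 167.9] [0.55  0.394]
top red [399.9, 195.3] [ 0.483 -0.486]
top red [346.2, 216.9] [ 0.412 -0.318]
```

Request:
move_arm([
  {"travel": [0.001, -0.008, -0.06], "rot": [0, 0, 0], "fingers": 80},
  {"travel": [0.001, -0.008, -0.12], "rot": [0, 0, 0], "fingers": 80},
  {"travel": [0.001, -0.008, -0.18], "rot": [0, 0, 0], "fingers": 80},
  {"travel": [0.001, -0.008, -0.23], "rot": [0, 0, 0], "fingers": 80},
  {"travel": [0.001, -0.008, -0.261], "rot": [0, 0, 0], "fingers": 80},
  {"travel": [0.001, -0.008, -0.261], "rot": [0, 0, 0], "fingers": 80},
  {"travel": [0.001, -0.008, -0.261], "rot": [0, 0, 0], "fingers": 0},
  {"travel": [0.001, -0.008, -0.261], "rot": [0, 0, 0], "fingers": 0},
  {"travel": [0.001, -0.008, -0.261], "rot": [0, 0, 0], "fingers": 0},
  {"travel": [0.001, -0.008, -0.261], "rot": [0, 0, 0], "fingers": 0},
  {"travel": [0.001, -0.008, -0.261], "rot": [0, 0, 0], "fingers": 0},
  {"travel": [0.001, -0.008, 0], "rot": [0, 0, 0], "fingers": 0},
  {"travel": [0.001, -0.008, 0], "rot": [0, 0, 0], "fingers": 0},
  {"travel": [0.001, -0.008, 0], "rot": [0, 0, 0], "fingers": 0},
  {"travel": [0.001, -0.008, 0], "rot": [0, 0, 0], "fingers": 0},
  {"travel": [0.001, -0.008, 0], "rot": [0, 0, 0], "fingers": 0},
])

```text
t: 13.15
tool_pos: [0.4483, 0.3644, 0.2249]
orientation: [[-0.175, 0.985, 0.01], [0.985, 0.175, 0.01], [0.008, 0.011, -1.0]]
contact_force: [-0.1, 0.6, -1.0]
opening: 0.0405
finger_force: 31.4
```

Request:
move_arm([
  {"travel": [0.117, -0.61, 0], "rot": [0, 0, 0], "fingers": 0},
  {"travel": [0.117, -0.61, 0], "rot": [0, 0, 0], "fingers": 0},
  {"travel": [0.117, -0.61, 0], "rot": [0, 0, 0], "fingers": 0},
  {"travel": [0.117, -0.61, 0], "rot": [0, 0, 0], "fingers": 0},
  {"travel": [0.117, -0.61, 0], "rot": [0, 0, 0], "fingers": 0},
  {"travel": [0.117, -0.61, 0], "rot": [0, 0, 0], "fingers": 0},
  {"travel": [0.117, -0.61, 0], "rot": [0, 0, 0], "fingers": 0},
  {"travel": [0.117, -0.61, 0], "rot": [0, 0, 0], "fingers": 0},
  {"travel": [0.117, -0.61, 0], "rot": [0, 0, 0], "fingers": 0},
  {"travel": [0.117, -0.61, 0], "rot": [0, 0, 0], "fingers": 0},
  {"travel": [0.117, -0.61, 0], "rot": [0, 0, 0], "fingers": 0},
  {"travel": [0.117, -0.61, 0], "rot": [0, 0, 0], "fingers": 0},
  {"travel": [0.117, -0.61, 0], "rot": [0, 0, 0], "fingers": 0},
  {"travel": [0.117, -0.61, -0.05], "rot": [0, 0, 0], "fingers": 0},
  {"travel": [0.117, -0.61, -0.1], "rot": [0, 0, 0], "fingers": 0},
  {"travel": [0.117, -0.61, -0.125], "rot": [0, 0, 0], "fingers": 0},
  {"travel": [0.117, -0.61, -0.135], "rot": [0, 0, 0], "fingers": 0},
  {"travel": [0.117, -0.61, -0.139], "rot": [0, 0, 0], "fingers": 0},
  {"travel": [0.117, -0.61, -0.139], "rot": [0, 0, 0], "fingers": 0},
  {"travel": [0.117, -0.61, -0.139], "rot": [0, 0, 0], "fingers": 0},
])

```text
t: 15.15
tool_pos: [0.5337, -0.0956, 0.114]
orientation: [[-0.175, 0.985, 0.002], [0.985, 0.175, 0.0], [-0.0, 0.002, -1.0]]
contact_force: [0.1, -0.3, -0.8]
opening: 0.0409
finger_force: 31.5
```

Request:
move_arm([
  {"travel": [0, 0, -0.004], "rot": [0, 0, 0], "fingers": 0},
  {"travel": [0, 0, -0.005], "rot": [0, 0, 0], "fingers": 0},
  {"travel": [0, 0, -0.005], "rot": [0, 0, 0], "fingers": 66},
  {"travel": [0, 0, -0.005], "rot": [0, 0, 0], "fingers": 66},
  {"travel": [0, 0, -0.005], "rot": [0, 0, 0], "fingers": 66},
  {"travel": [0, 0, 0.04], "rot": [0, 0, 0], "fingers": 66},
  {"travel": [0, 0, 0.09], "rot": [0, 0, 0], "fingers": 66},
  {"travel": [0, 0, 0.14], "rot": [0, 0, 0], "fingers": 80},
  {"travel": [-0.162, -0.296, 0.14], "rot": [0, 0, 0], "fingers": 66},
  {"travel": [-0.162, -0.296, 0.14], "rot": [0, 0, 0], "fingers": 66},
  {"travel": [-0.162, -0.296, 0.14], "rot": [0, 0, 0], "fingers": 66},
  {"travel": [-0.162, -0.296, 0.14], "rot": [0, 0, 0], "fingers": 66},
  {"travel": [-0.162, -0.296, 0.14], "rot": [0, 0, 0], "fingers": 66},
  {"travel": [-0.162, -0.296, 0.14], "rot": [0, 0, 0], "fingers": 66},
  {"travel": [-0.162, -0.296, 0.14], "rot": [0, 0, 0], "fingers": 66},
  {"travel": [-0.162, -0.296, 0.14], "rot": [0, 0, 0], "fingers": 66},
  {"travel": [-0.162, -0.296, 0.14], "rot": [0, 0, 0], "fingers": 66},
])

```text
t: 16.85
tool_pos: [0.4123, -0.3163, 0.2176]
orientation: [[-0.178, 0.984, -0.0], [0.984, 0.178, 0.001], [0.001, 0.0, -1.0]]
contact_force: [0.9, -0.4, -0.1]
opening: 0.0561
finger_force: 0.0
```

```bash
python3 look.py .072 .058
```

```text
16.85 [ 0.4123 -0.3163  0.2176] 0.0561
blue [428.5, 4.2] 310 [ 0.5748 -0.076 ]
blue [484.9, 11.9] 749 [ 0.6671 -0.0448]
blue [485.7, 72.8] 1081 [ 0.6806 -0.1301]
blue [495.3, 328.0] 3517 [ 0.9531 -0.5496]
red [257.9, 164.3] 604 [ 0.4112 -0.316 ]
red [290.3, 289.1] 77 [ 0.4871 -0.4815]
top blue [299.5, 145.1] [ 0.632 -0.167] on tray [ 0.618 -0.155]
top blue [274.6, 148.6] [ 0.62  -0.089] on tray [ 0.606 -0.083]
top blue [174.7, 162.0] [0.571 0.22 ] on tray [0.56  0.205]
top blue [279.1, 174.0] [ 0.541 -0.104] on tray [ 0.532 -0.097]
top blue [198.3, 186.5] [0.496 0.145] on tray [0.491 0.135]
top blue [178.1, 191.1] [0.481 0.207] on tray [0.476 0.193]
top red [238.2, 172.9] [0.542 0.023]
top red [119.6, 167.8] [0.55  0.394]
top red [346.0, 216.7] [ 0.412 -0.317]
```

Request:
move_arm([
  {"travel": [-0.001, 0, -0.06], "rot": [0, 0, 0], "fingers": 66},
  {"travel": [-0.001, 0, -0.12], "rot": [0, 0, 0], "fingers": 66},
  {"travel": [-0.001, 0, -0.18], "rot": [0, 0, 0], "fingers": 66},
  {"travel": [-0.001, 0, -0.23], "rot": [0, 0, 0], "fingers": 66},
  {"travel": [-0.001, 0, -0.271], "rot": [0, 0, 0], "fingers": 66},
  {"travel": [-0.001, 0, -0.271], "rot": [0, 0, 0], "fingers": 66},
  {"travel": [-0.001, 0, -0.271], "rot": [0, 0, 0], "fingers": 0},
  {"travel": [-0.001, 0, -0.271], "rot": [0, 0, 0], "fingers": 0},
  {"travel": [-0.001, 0, -0.271], "rot": [0, 0, 0], "fingers": 0},
  {"travel": [-0.001, 0, -0.271], "rot": [0, 0, 0], "fingers": 0},
  {"travel": [-0.001, 0, -0.271], "rot": [0, 0, 0], "fingers": 0},
])

```text
t: 18.05
tool_pos: [0.412, -0.3185, 0.0161]
orientation: [[-0.175, 0.985, 0.003], [0.985, 0.175, -0.001], [-0.002, 0.003, -1.0]]
contact_force: [0.1, 1.0, 7.7]
opening: 0.0313
finger_force: 30.4
```

Request:
move_arm([
  {"travel": [0, 0, 0.05], "rot": [0, 0, 0], "fingers": 0},
  {"travel": [0, 0, 0.11], "rot": [0, 0, 0], "fingers": 0},
  {"travel": [0, 0, 0.17], "rot": [0, 0, 0], "fingers": 0},
  {"travel": [0, 0, 0.23], "rot": [0, 0, 0], "fingers": 0},
  {"travel": [0, 0, 0.268], "rot": [0, 0, 0], "fingers": 0},
  {"travel": [0.178, 0.202, 0.268], "rot": [0, 0, 0], "fingers": 0},
  {"travel": [0.178, 0.202, 0.268], "rot": [0, 0, 0], "fingers": 0},
  {"travel": [0.178, 0.202, 0.268], "rot": [0, 0, 0], "fingers": 0},
  {"travel": [0.178, 0.202, 0.268], "rot": [0, 0, 0], "fingers": 0},
  {"travel": [0.178, 0.202, 0.268], "rot": [0, 0, 0], "fingers": 0},
  {"travel": [0.178, 0.202, 0.268], "rot": [0, 0, 0], "fingers": 0},
  {"travel": [0.178, 0.202, 0.268], "rot": [0, 0, 0], "fingers": 0},
  {"travel": [0.178, 0.202, 0.22], "rot": [0, 0, 0], "fingers": 0},
  {"travel": [0.178, 0.202, 0.17], "rot": [0, 0, 0], "fingers": 0},
  {"travel": [0.178, 0.202, 0.13], "rot": [0, 0, 0], "fingers": 0},
  {"travel": [0.178, 0.202, 0.112], "rot": [0, 0, 0], "fingers": 0},
  {"travel": [0.178, 0.202, 0.107], "rot": [0, 0, 0], "fingers": 0},
  {"travel": [0.178, 0.202, 0.107], "rot": [0, 0, 0], "fingers": 0},
])

```text
t: 19.85
tool_pos: [0.5441, -0.1674, 0.0955]
orientation: [[-0.173, 0.985, 0.001], [0.985, 0.173, -0.001], [-0.001, 0.001, -1.0]]
contact_force: [-0.3, -0.3, -0.6]
opening: 0.0311
finger_force: 30.2
```

Request:
move_arm([
  {"travel": [0, 0, -0.004], "rot": [0, 0, 0], "fingers": 0},
  {"travel": [0, 0, -0.008], "rot": [0, 0, 0], "fingers": 0},
  {"travel": [0, 0, -0.012], "rot": [0, 0, 0], "fingers": 0},
  {"travel": [0, 0, -0.014], "rot": [0, 0, 0], "fingers": 0},
  {"travel": [0, 0, -0.014], "rot": [0, 0, 0], "fingers": 0},
])

```text
t: 20.35
tool_pos: [0.5441, -0.1663, 0.0843]
orientation: [[-0.175, 0.985, 0.0], [0.985, 0.175, 0.0], [-0.0, 0.0, -1.0]]
contact_force: [0.9, -0.2, -0.4]
opening: 0.0314
finger_force: 30.2
```

Request:
move_arm([
  {"travel": [0, 0, 0], "rot": [0, 0, 0], "fingers": 62},
  {"travel": [0, 0, 0], "rot": [0, 0, 0], "fingers": 62},
  {"travel": [0, 0, 0], "rot": [0, 0, 0], "fingers": 62},
  {"travel": [0, 0, 0.06], "rot": [0, 0, 0], "fingers": 62},
  {"travel": [0, 0, 0.12], "rot": [0, 0, 0], "fingers": 62},
  {"travel": [0, 0, 0.18], "rot": [0, 0, 0], "fingers": 62},
  {"travel": [0.004, 0.747, 0.18], "rot": [0, 0, 0], "fingers": 66},
  {"travel": [0.004, 0.747, 0.18], "rot": [0, 0, 0], "fingers": 66},
  {"travel": [0.004, 0.747, 0.18], "rot": [0, 0, 0], "fingers": 66},
  {"travel": [0.004, 0.747, 0.18], "rot": [0, 0, 0], "fingers": 66},
  {"travel": [0.004, 0.747, 0.18], "rot": [0, 0, 0], "fingers": 66},
  {"travel": [0.004, 0.747, 0.18], "rot": [0, 0, 0], "fingers": 66},
  {"travel": [0.004, 0.747, 0.18], "rot": [0, 0, 0], "fingers": 66},
  {"travel": [0.004, 0.747, 0.18], "rot": [0, 0, 0], "fingers": 66},
  {"travel": [0.004, 0.747, 0.18], "rot": [0, 0, 0], "fingers": 66},
  {"travel": [0.004, 0.747, 0.18], "rot": [0, 0, 0], "fingers": 66},
  {"travel": [0.004, 0.747, 0.18], "rot": [0, 0, 0], "fingers": 66},
  {"travel": [0.004, 0.747, 0.18], "rot": [0, 0, 0], "fingers": 66},
  {"travel": [0.004, 0.747, 0.18], "rot": [0, 0, 0], "fingers": 66},
  {"travel": [0.004, 0.747, 0.18], "rot": [0, 0, 0], "fingers": 66},
])

```text
t: 22.35
tool_pos: [0.5475, 0.392, 0.2191]
orientation: [[-0.173, 0.985, 0.0], [0.985, 0.173, -0.002], [-0.002, -0.0, -1.0]]
contact_force: [0.3, -0.2, 0.1]
opening: 0.0563
finger_force: 0.0
```

```bash
python3 look.py .072 .058; python3 -c "
import cv2,numpy as np
a=cv2.imread('pics/last_w.png');b=cv2.imread('pics/last_t.png')[110:250,80:420]
o=np.zeros((600,800,3),np.uint8);o[:280,:680]=cv2.resize(b,(680,280),interpolation=cv2.INTER_CUBIC);o[280:580,:400]=cv2.resize(a,(400,300));cv2.imwrite('pics/m4.png',cv2.convertScaleAbs(o,alpha=1.4))"
```

```text
22.35 [0.5475 0.392  0.2191] 0.0563
blue [492.8, 313.8] 5015 [1.0473 0.1949]
blue [159.1, 340.3] 227 [0.4389 0.087 ]
red [261.0, 162.9] 603 [0.5497 0.3939]
top blue [298.7, 145.7] [ 0.63  -0.164] on tray [ 0.616 -0.152]
top blue [274.2, 149.3] [ 0.617 -0.088] on tray [ 0.604 -0.081]
top blue [174.1, 161.5] [0.572 0.222] on tray [0.562 0.207]
top blue [278.6, 174.4] [ 0.539 -0.103] on tray [ 0.531 -0.095]
top blue [198.2, 186.2] [0.497 0.145] on tray [0.492 0.136]
top blue [177.8, 190.9] [0.481 0.208] on tray [0.477 0.194]
top red [238.3, 172.9] [0.542 0.023]
top red [119.6, 167.9] [0.55  0.394]
top red [301.3, 171.4] [ 0.552 -0.175]
top red [399.9, 195.1] [ 0.484 -0.486]
```

View pics/m4.png

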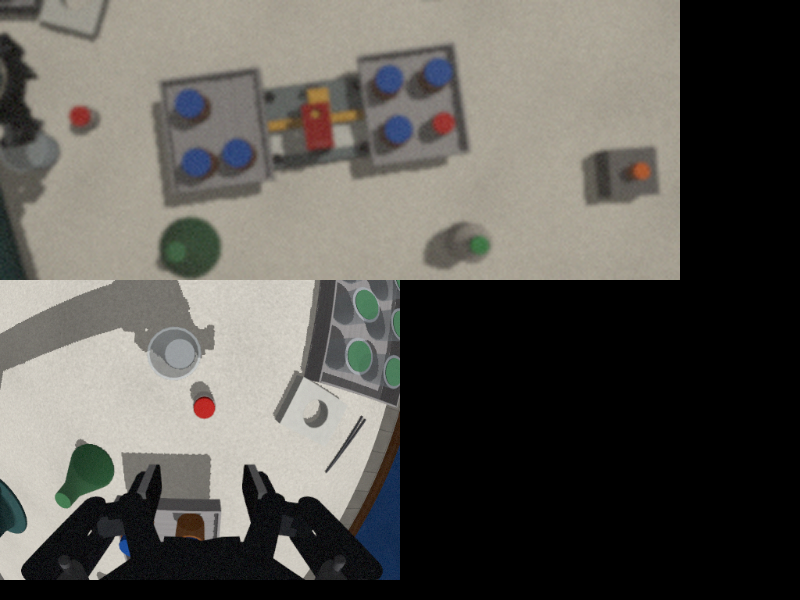

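Three large jars stand on the left tray, and three large plus one small on the right. The last small jar is below the gripper.

Request:
move_arm([
  {"travel": [0.003, 0.003, -0.06], "rot": [0, 0, 0], "fingers": 66},
  {"travel": [0.003, 0.003, -0.12], "rot": [0, 0, 0], "fingers": 66},
  {"travel": [0.003, 0.003, -0.18], "rot": [0, 0, 0], "fingers": 66},
  {"travel": [0.003, 0.003, -0.23], "rot": [0, 0, 0], "fingers": 66},
  {"travel": [0.003, 0.003, -0.273], "rot": [0, 0, 0], "fingers": 66},
  {"travel": [0.003, 0.003, -0.273], "rot": [0, 0, 0], "fingers": 66},
  {"travel": [0.003, 0.003, -0.273], "rot": [0, 0, 0], "fingers": 0},
  {"travel": [0.003, 0.003, -0.273], "rot": [0, 0, 0], "fingers": 0},
  {"travel": [0.003, 0.003, -0.273], "rot": [0, 0, 0], "fingers": 0},
  {"travel": [0.003, 0.003, -0.273], "rot": [0, 0, 0], "fingers": 0},
  {"travel": [0.003, 0.003, -0.273], "rot": [0, 0, 0], "fingers": 0},
  {"travel": [0.003, 0.003, 0], "rot": [0, 0, 0], "fingers": 0},
  {"travel": [0.003, 0.003, 0], "rot": [0, 0, 0], "fingers": 0},
  {"travel": [0.003, 0.003, 0], "rot": [0, 0, 0], "fingers": 0},
  {"travel": [0.003, 0.003, 0], "rot": [0, 0, 0], "fingers": 0},
  {"travel": [0.003, 0.003, 0], "rot": [0, 0, 0], "fingers": 0},
])

```text
t: 24.05
tool_pos: [0.5529, 0.3982, 0.2283]
orientation: [[-0.175, 0.985, 0.011], [0.985, 0.175, 0.009], [0.007, 0.012, -1.0]]
contact_force: [0.5, -0.1, -1.2]
opening: 0.0314
finger_force: 30.1
```

Request:
move_arm([
  {"travel": [0.031, -0.326, 0], "rot": [0, 0, 0], "fingers": 0},
  {"travel": [0.031, -0.326, 0], "rot": [0, 0, 0], "fingers": 0},
  {"travel": [0.031, -0.326, 0], "rot": [0, 0, 0], "fingers": 0},
  {"travel": [0.031, -0.326, 0], "rot": [0, 0, 0], "fingers": 0},
  {"travel": [0.031, -0.326, 0], "rot": [0, 0, 0], "fingers": 0},
  {"travel": [0.031, -0.326, 0], "rot": [0, 0, 0], "fingers": 0},
  {"travel": [0.031, -0.326, 0], "rot": [0, 0, 0], "fingers": 0},
  {"travel": [0.031, -0.326, 0], "rot": [0, 0, 0], "fingers": 0},
  {"travel": [0.031, -0.326, -0.05], "rot": [0, 0, 0], "fingers": 0},
  {"travel": [0.031, -0.326, -0.1], "rot": [0, 0, 0], "fingers": 0},
  {"travel": [0.031, -0.326, -0.13], "rot": [0, 0, 0], "fingers": 0},
  {"travel": [0.031, -0.326, -0.146], "rot": [0, 0, 0], "fingers": 0},
  {"travel": [0.031, -0.326, -0.15], "rot": [0, 0, 0], "fingers": 0},
  {"travel": [0.031, -0.326, -0.154], "rot": [0, 0, 0], "fingers": 0},
  {"travel": [0.031, -0.326, -0.158], "rot": [0, 0, 0], "fingers": 0},
  {"travel": [0.031, -0.326, -0.162], "rot": [0, 0, 0], "fingers": 0},
  {"travel": [0.031, -0.326, -0.162], "rot": [0, 0, 0], "fingers": 0},
])

```text
t: 25.75
tool_pos: [0.5727, 0.1518, 0.0982]
orientation: [[-0.175, 0.985, 0.001], [0.985, 0.175, 0.0], [0.0, 0.001, -1.0]]
contact_force: [-0.3, 0.8, -1.1]
opening: 0.0309
finger_force: 30.2
```

Request:
move_arm([
  {"travel": [0, 0, -0.003], "rot": [0, 0, 0], "fingers": 0},
  {"travel": [0, 0, -0.003], "rot": [0, 0, 0], "fingers": 62},
  {"travel": [0, 0, -0.003], "rot": [0, 0, 0], "fingers": 62},
  {"travel": [0, 0, -0.003], "rot": [0, 0, 0], "fingers": 62},
  {"travel": [0, 0, 0.06], "rot": [0, 0, 0], "fingers": 62},
  {"travel": [0, 0, 0.12], "rot": [0, 0, 0], "fingers": 62},
  {"travel": [0, 0, 0.17], "rot": [0, 0, 0], "fingers": 62},
  {"travel": [-0.03, -0.2, 0.17], "rot": [0, 0, 0], "fingers": 62},
  {"travel": [-0.03, -0.2, 0.17], "rot": [0, 0, 0], "fingers": 62},
  {"travel": [-0.03, -0.2, 0.17], "rot": [0, 0, 0], "fingers": 62},
  {"travel": [-0.03, -0.2, 0.17], "rot": [0, 0, 0], "fingers": 62},
  {"travel": [-0.03, -0.2, 0.17], "rot": [0, 0, 0], "fingers": 62},
  {"travel": [-0.03, -0.2, 0.17], "rot": [0, 0, 0], "fingers": 62},
])

```text
t: 27.05
tool_pos: [0.5502, 0.0031, 0.2253]
orientation: [[-0.176, 0.984, 0.0], [0.984, 0.176, 0.001], [0.001, 0.0, -1.0]]
contact_force: [0.3, -0.1, 0.6]
opening: 0.0532
finger_force: 0.0
```

```bash
python3 look.py .152 .138; python3 - <<'E'
from h import *
a=cv2.imread('pics/last_w.png');np.save("c5.npy",arm.calibration("wrist"),allow_pickle=True)
cv2.imwrite('pics/w5.png',cv2.convertScaleAbs(a,alpha=1.3))
E
```

```text
27.05 [0.5502 0.0031 0.2253] 0.0532
blue [217.4, 27.4] 1809 [0.4919 0.1328]
blue [492.3, 313.3] 5251 [ 0.9303 -0.1287]
blue [293.9, 273.1] 1045 [ 0.6008 -0.0797]
blue [225.5, 273.9] 1191 [ 0.5335 -0.0927]
blue [292.3, 318.9] 690 [ 0.6142 -0.1414]
red [311.1, 32.6] 1015 [0.5707 0.1461]
red [245.6, 161.4] 3390 [0.5348 0.0204]
red [228.5, 314.3] 574 [ 0.5439 -0.1595]
top blue [299.5, 145.1] [ 0.632 -0.167] on tray [ 0.618 -0.155]
top blue [276.4, 148.9] [ 0.619 -0.095] on tray [ 0.605 -0.088]
top blue [174.8, 162.1] [0.571 0.22 ] on tray [0.56  0.205]
top blue [279.1, 173.9] [ 0.541 -0.104] on tray [ 0.532 -0.097]
top blue [198.7, 187.0] [0.495 0.144] on tray [0.49  0.134]
top blue [177.3, 190.9] [0.481 0.209] on tray [0.477 0.195]
top red [195.1, 159.2] [0.583 0.159]
top red [301.9, 170.8] [ 0.553 -0.177]
top red [399.9, 195.1] [ 0.484 -0.486]
```

View pics/w5.png

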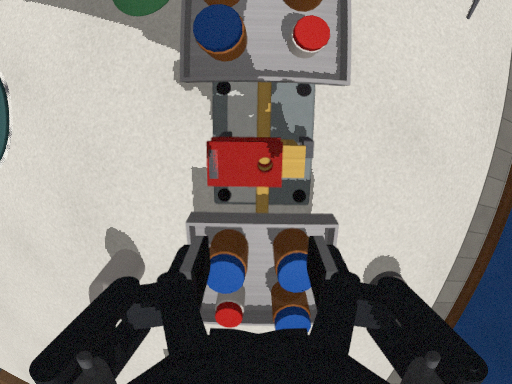

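All eight jars are on the trays. The bracket hole is at about (265,164) in the wrist view; I'll zoom in for its centre.

```bash
python3 - <<'E'
from h import *
a=cv2.imread('pics/last_w.png')[140:190,235:295]
cv2.imwrite('pics/z5.png',cv2.convertScaleAbs(cv2.resize(a,None,fx=10,fy=10,interpolation=cv2.INTER_NEAREST),alpha=1.6))
E
```

```text
(no output)
```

View pics/z5.png

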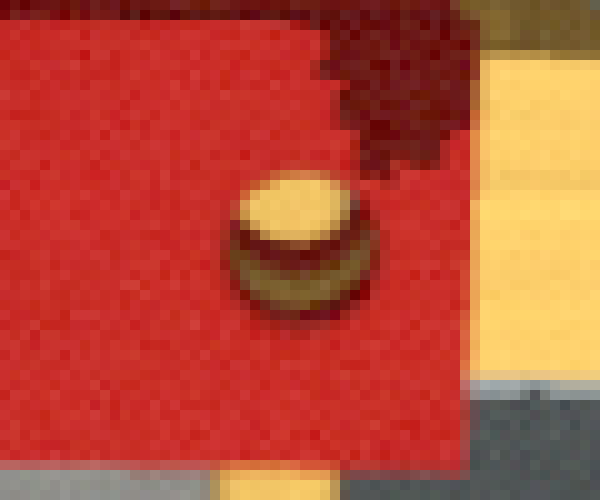

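```bash
python3 - <<'E'
from h import *
c=np.load("c5.npy",allow_pickle=True).item();R,o=ray(c,0);print("cam",o,R[2])
h=topix("wrist",(264.5,164.2),.15,c);print("hole",h)
print("lug patch lit", topix("wrist",(264.5,160),.137,c),"dark",topix("wrist",(264.5,166.5),.137,c),"lower",topix("wrist",(264.5,169.5),.137,c))
E
```

```text
cam [0.53571736 0.07988852 0.40098474] [ 0.05420825 -0.30340429 -0.95131872]
hole [0.55127403 0.02403412 0.15      ]
lug patch lit [0.55135886 0.02498871 0.137     ] dark [0.5524769 0.0190236 0.137    ] lower [0.55299741 0.01624993 0.137     ]
```

Request:
move_arm([
  {"travel": [-0.091, -0.635, 0], "rot": [0, 0, 0], "fingers": 62},
  {"travel": [-0.091, -0.635, 0], "rot": [0, 0, 0], "fingers": 62},
  {"travel": [-0.091, -0.635, 0], "rot": [0, 0, 0], "fingers": 62},
  {"travel": [-0.091, -0.635, 0], "rot": [0, 0, 0], "fingers": 62},
  {"travel": [-0.091, -0.635, 0], "rot": [0, 0, 0], "fingers": 62},
  {"travel": [-0.091, -0.635, 0], "rot": [0, 0, 0], "fingers": 62},
  {"travel": [-0.091, -0.635, 0], "rot": [0, 0, 0], "fingers": 62},
  {"travel": [-0.091, -0.635, 0], "rot": [0, 0, 0], "fingers": 62},
  {"travel": [-0.091, -0.635, 0], "rot": [0, 0, 0], "fingers": 62},
  {"travel": [-0.091, -0.635, 0], "rot": [0, 0, 0], "fingers": 62},
  {"travel": [-0.091, -0.635, 0], "rot": [0, 0, 0], "fingers": 62},
  {"travel": [-0.091, -0.635, 0], "rot": [0, 0, 0], "fingers": 62},
  {"travel": [-0.091, -0.635, 0], "rot": [0, 0, 0], "fingers": 62},
])

```text
t: 28.45
tool_pos: [0.4834, -0.4723, 0.2248]
orientation: [[-0.178, 0.984, 0.0], [0.984, 0.178, 0.002], [0.002, 0.0, -1.0]]
contact_force: [0.1, 0.0, -0.2]
opening: 0.0532
finger_force: 0.0
```

```bash
python3 - <<'E'
from h import *
s=arm.sense();print(s["t"],np.round(s["tool_pos"],4),s["opening"])
c=arm.calibration("wrist");im=arm.snapshot("wrist");cv2.imwrite("pics/w6.png",im);np.save("c6.npy",c,allow_pickle=True)
for p,a,b in blobs(im,8,60):print(p,a,b,topix("wrist",p,.099,c)[:2].round(4),topix("wrist",p,.09,c)[:2].round(4))
t=arm.snapshot("top")
for p,a,b in blobs(t,115,30):print("top blue",p,"on tray",topix("top",p,.144)[:2].round(3))
for p,a,b in blobs(t,178,30):print("top red",p,topix("top",p,.13)[:2].round(3))
z=cv2.resize(im[90:260,170:350],None,fx=3,fy=3);cv2.imwrite("pics/z6.png",cv2.convertScaleAbs(z,alpha=1.5))
E
```

```text
28.45 [ 0.4834 -0.4723  0.2248] 0.05318265653637775
[256.5, 166.5] 564 [245, 152, 24, 30] [ 0.4799 -0.4668] [ 0.4803 -0.4689]
[505.7, 219.2] 193 [496, 193, 16, 42] [ 0.8538 -0.4707] [ 0.8652 -0.473 ]
[482.6, 274.9] 453 [460, 236, 47, 78] [ 0.857  -0.5661] [ 0.8686 -0.5711]
[21.4, 296.8] 99 [12, 288, 22, 20] [ 0.1178 -0.7564] [ 0.1073 -0.7672]
[6.7, 306.1] 84 [0, 295, 16, 20] [ 0.0619 -0.8025] [ 0.0497 -0.8146]
[55.9, 313.0] 90 [49, 303, 16, 21] [ 0.196  -0.7616] [ 0.1878 -0.7725]
[457.5, 320.6] 89 [450, 312, 16, 18] [ 0.857  -0.6584] [ 0.8686 -0.6662]
[14.3, 325.0] 136 [3, 314, 25, 24] [ 0.0643 -0.8524] [ 0.0522 -0.866 ]
[35.4, 324.7] 60 [25, 320, 19, 11] [ 0.1327 -0.8187] [ 0.1226 -0.8313]
[43.1, 335.0] 84 [33, 325, 18, 22] [ 0.1447 -0.8411] [ 0.135  -0.8543]
[6.1, 344.8] 81 [0, 336, 16, 20] [-0.0016 -0.9493] [-0.0157 -0.9658]
[30.7, 350.7] 141 [19, 338, 25, 28] [ 0.0854 -0.9204] [ 0.0739 -0.9361]
[15.1, 367.4] 146 [0, 352, 31, 29] [-0.0118 -1.0412] [-0.0261 -1.0605]
top blue [299.5, 145.0] on tray [ 0.619 -0.156]
top blue [274.6, 148.5] on tray [ 0.607 -0.083]
top blue [174.8, 162.1] on tray [0.561 0.206]
top blue [279.2, 173.9] on tray [ 0.533 -0.098]
top blue [198.4, 186.8] on tray [0.491 0.136]
top blue [178.2, 191.2] on tray [0.477 0.194]
top red [195.2, 159.1] [0.573 0.149]
top red [238.2, 172.7] [0.535 0.022]
top red [301.9, 170.8] [ 0.545 -0.166]
top red [399.7, 195.1] [ 0.48  -0.455]
```

View pics/z6.png

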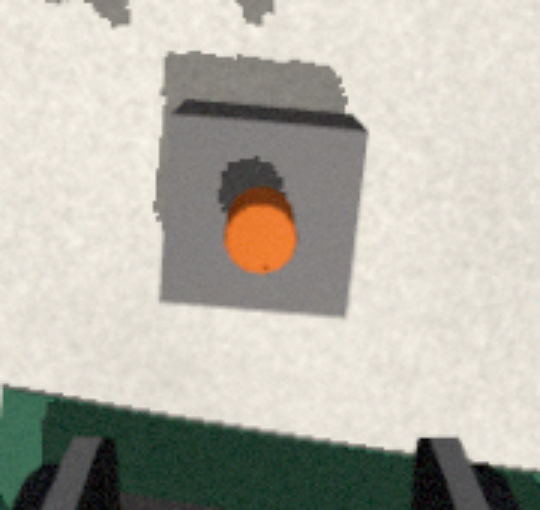

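```bash
python3 - <<'E'
from h import *
c=np.load("c6.npy",allow_pickle=True).item()
print(topix("wrist",(257-.3,169-.3),.099,c).round(4))
q=np.array([topix("wrist",(x/3+170,y/3+90),.065,c) for x,y in((178,113),(366,130),(347,317),(161,300))]);print(q.round(4),q.mean(0).round(4))
E
```

```text
[ 0.4805 -0.4691  0.099 ]
[[ 0.4429 -0.4356  0.065 ]
 [ 0.5139 -0.4292  0.065 ]
 [ 0.5219 -0.5037  0.065 ]
 [ 0.4478 -0.5099  0.065 ]] [ 0.4816 -0.4696  0.065 ]
```

Request:
move_arm([
  {"travel": [-0.003, 0.003, -0.06], "rot": [0, 0, 0], "fingers": 62},
  {"travel": [-0.003, 0.003, -0.12], "rot": [0, 0, 0], "fingers": 62},
  {"travel": [-0.003, 0.003, -0.17], "rot": [0, 0, 0], "fingers": 62},
  {"travel": [-0.003, 0.003, -0.205], "rot": [0, 0, 0], "fingers": 62},
  {"travel": [-0.003, 0.003, -0.205], "rot": [0, 0, 0], "fingers": 62},
  {"travel": [-0.003, 0.003, -0.205], "rot": [0, 0, 0], "fingers": 0},
  {"travel": [-0.003, 0.003, -0.205], "rot": [0, 0, 0], "fingers": 0},
  {"travel": [-0.003, 0.003, -0.205], "rot": [0, 0, 0], "fingers": 0},
  {"travel": [-0.003, 0.003, -0.205], "rot": [0, 0, 0], "fingers": 0},
  {"travel": [-0.003, 0.003, -0.205], "rot": [0, 0, 0], "fingers": 0},
  {"travel": [-0.003, 0.003, -0.205], "rot": [0, 0, 0], "fingers": 0},
], grip_force=60)

```text
t: 29.65
tool_pos: [0.4796, -0.4725, 0.072]
orientation: [[-0.175, 0.985, 0.001], [0.985, 0.175, -0.0], [-0.0, 0.0, -1.0]]
contact_force: [-0.3, -0.4, 0.1]
opening: -0.0002
finger_force: 0.0
```

The fingers shut on nothing, so I need to look.

```bash
python3 - <<'E'
from h import *
w=arm.snapshot("wrist");a=arm.snapshot("side")[230:370,310:470]
o=np.zeros((384,800,3),np.uint8);o[:,:512]=w;o[:252,512:]=cv2.resize(a,(288,252),interpolation=cv2.INTER_CUBIC)
cv2.imwrite("pics/w7.png",cv2.convertScaleAbs(o,alpha=1.3))
E
```

```text
(no output)
```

View pics/w7.png

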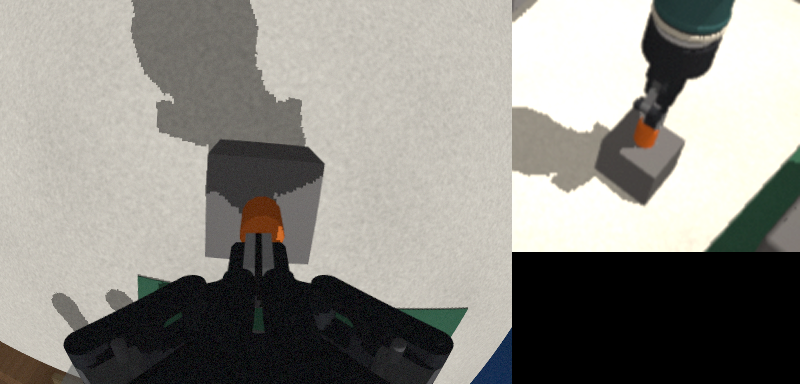

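The fingers shut just above the head, so the true fingertips sit about 30 mm higher than the TCP reading. I'll reopen and go down about 32 mm while watching the force.

Request:
move_arm([
  {"travel": [0.002, 0.002, 0.02], "rot": [0, 0, 0], "fingers": 62},
  {"travel": [0.002, 0.002, 0.02], "rot": [0, 0, 0], "fingers": 62},
  {"travel": [0.002, 0.002, 0.02], "rot": [0, 0, 0], "fingers": 62},
  {"travel": [0.002, 0.002, 0.02], "rot": [0, 0, 0], "fingers": 62},
  {"travel": [0.002, 0.002, 0.0], "rot": [0, 0, 0], "fingers": 62},
  {"travel": [0.002, 0.002, -0.02], "rot": [0, 0, 0], "fingers": 62},
  {"travel": [0.002, 0.002, -0.03], "rot": [0, 0, 0], "fingers": 62},
  {"travel": [0.002, 0.002, -0.04], "rot": [0, 0, 0], "fingers": 62},
  {"travel": [0.002, 0.002, -0.04], "rot": [0, 0, 0], "fingers": 62},
  {"travel": [0.002, 0.002, -0.04], "rot": [0, 0, 0], "fingers": 62},
])

```text
t: 30.75
tool_pos: [0.4809, -0.4711, 0.0414]
orientation: [[-0.175, 0.985, -0.0], [0.985, 0.175, -0.0], [-0.0, -0.0, -1.0]]
contact_force: [1.5, -0.3, -0.2]
opening: 0.053
finger_force: 0.0
```

Request:
move_arm([
  {"travel": [0, 0, 0], "rot": [0, 0, 0], "fingers": 0},
  {"travel": [0, 0, 0], "rot": [0, 0, 0], "fingers": 0},
  {"travel": [0, 0, 0], "rot": [0, 0, 0], "fingers": 0},
  {"travel": [0, 0, 0], "rot": [0, 0, 0], "fingers": 0},
  {"travel": [0, 0, 0], "rot": [0, 0, 0], "fingers": 0},
  {"travel": [0, 0, 0], "rot": [0, 0, 0], "fingers": 0},
])

```text
t: 31.35
tool_pos: [0.4815, -0.4714, 0.0425]
orientation: [[-0.175, 0.985, 0.001], [0.985, 0.175, -0.001], [-0.001, 0.001, -1.0]]
contact_force: [-0.2, 0.3, 6.3]
opening: 0.0241
finger_force: 59.0
```

```bash
python3 - <<'E'
from h import *
s=arm.sense();print(s["tool_pos"],s["opening"])
w=arm.snapshot("wrist")[120:300,150:390];a=arm.snapshot("side")[270:350,350:430]
o=np.zeros((360,800,3),np.uint8);o[:,:480]=cv2.resize(w,(480,360));o[:320,480:]=cv2.resize(a,(320,320),interpolation=cv2.INTER_CUBIC)
cv2.imwrite("pics/w8.png",cv2.convertScaleAbs(o,alpha=1.6))
E
```

```text
[ 0.48145357 -0.47140517  0.04246432] 0.02412477504664029
```

View pics/w8.png

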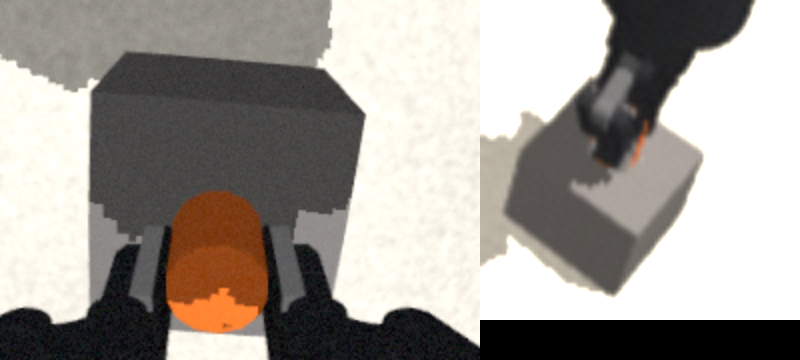

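The pin head is gripped, with the opening at 24 mm. At this TCP height (0.0425) the tip is at 0.005. I'll lift it and carry it above the bracket hole.

Request:
move_arm([
  {"travel": [0, 0, 0.05], "rot": [0, 0, 0], "fingers": 0},
  {"travel": [0, 0, 0.1], "rot": [0, 0, 0], "fingers": 0},
  {"travel": [0, 0, 0.15], "rot": [0, 0, 0], "fingers": 0},
  {"travel": [0, 0, 0.2], "rot": [0, 0, 0], "fingers": 0},
  {"travel": [0, 0, 0.225], "rot": [0, 0, 0], "fingers": 0},
  {"travel": [0.093, 0.661, 0.225], "rot": [0, 0, 0], "fingers": 0},
  {"travel": [0.093, 0.661, 0.225], "rot": [0, 0, 0], "fingers": 0},
  {"travel": [0.093, 0.661, 0.225], "rot": [0, 0, 0], "fingers": 0},
  {"travel": [0.093, 0.661, 0.225], "rot": [0, 0, 0], "fingers": 0},
  {"travel": [0.093, 0.661, 0.225], "rot": [0, 0, 0], "fingers": 0},
  {"travel": [0.093, 0.661, 0.225], "rot": [0, 0, 0], "fingers": 0},
  {"travel": [0.093, 0.661, 0.225], "rot": [0, 0, 0], "fingers": 0},
  {"travel": [0.093, 0.661, 0.225], "rot": [0, 0, 0], "fingers": 0},
  {"travel": [0.093, 0.661, 0.225], "rot": [0, 0, 0], "fingers": 0},
  {"travel": [0.093, 0.661, 0.225], "rot": [0, 0, 0], "fingers": 0},
  {"travel": [0.093, 0.661, 0.225], "rot": [0, 0, 0], "fingers": 0},
  {"travel": [0.093, 0.661, 0.225], "rot": [0, 0, 0], "fingers": 0},
  {"travel": [0.093, 0.661, 0.225], "rot": [0, 0, 0], "fingers": 0},
  {"travel": [0.093, 0.661, 0.225], "rot": [0, 0, 0], "fingers": 0},
])

```text
t: 33.35
tool_pos: [0.5505, 0.023, 0.2103]
orientation: [[-0.172, 0.985, -0.0], [0.985, 0.172, -0.0], [-0.0, -0.0, -1.0]]
contact_force: [0.5, -0.4, -0.7]
opening: 0.0238
finger_force: 60.4
```

```bash
python3 - <<'E'
from h import *
s=arm.sense();print(s["tool_pos"],s["opening"])
c=arm.calibration("wrist");w=arm.snapshot("wrist");cv2.imwrite("pics/w9raw.png",w);np.save("c9.npy",c,allow_pickle=True)
a=arm.snapshot("side")[150:210,230:300]
o=np.zeros((600,800,3),np.uint8);o[:,:480]=cv2.resize(w[150:300,200:320],(480,600),interpolation=cv2.INTER_NEAREST);o[:274,480:]=cv2.resize(a,(320,274),interpolation=cv2.INTER_CUBIC)
cv2.imwrite("pics/w9.png",cv2.convertScaleAbs(o,alpha=1.5))
R,o=ray(c,0);print(o)
E
```

```text
[0.55048373 0.02300113 0.21028418] 0.023766080583113934
[0.53646762 0.09959342 0.38611269]
```

View pics/w9.png

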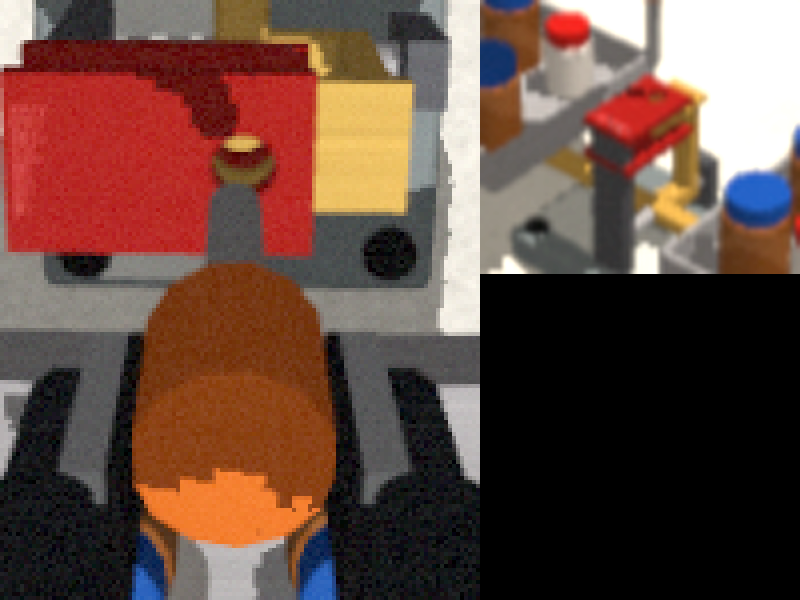

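```bash
python3 - <<'E'
from h import *
c=np.load("c9.npy",allow_pickle=True).item()
print("hole",topix("wrist",(260.5,190.75),.15,c))
for z in(.168,.1728,.178):print("tip",topix("wrist",(200+235/4-.5,150+187/4),z,c))
for n in("tip",):
    cs=arm.calibration("side");f=192/np.tan(np.radians(cs["fov_y"]/2))
    for P in([.5505,.023,.1728],[.5505,.023,.2],[.5513,.0242,.15]):
        K=np.array([[f,0,cs["cx"]],[0,f,cs["cy"]],[0,0,1.]]);p=cv2.projectPoints(np.array([P]),np.array(cs["rvec"],float),np.array(cs["tvec"],float),K,None)[0].ravel()
        print(P,p,((p-[230,150])*[320/70,274/60]+[480,0]).round(1))
# hole edges fit: non-red pixels in red plate
E
```

```text
hole [0.55159577 0.02383712 0.15      ]
tip [0.54958218 0.02447983 0.168     ]
tip [0.54929357 0.02613285 0.1728    ]
tip [0.5489809  0.02792363 0.178     ]
[0.5505, 0.023, 0.1728] [268.14907586 164.31405   ] [654.4  65.4]
[0.5505, 0.023, 0.2] [268.15394907 156.76571758] [654.4  30.9]
[0.5513, 0.0242, 0.15] [268.09363076 170.1961966 ] [654.1  92.2]
```

The tip and hole show together. The tip is about 2 mm short in x, so I'll correct that, lower to just above the plate and check again.

Request:
move_arm([
  {"travel": [0.003, 0.001, -0.01], "rot": [0, 0, 0], "fingers": 0},
  {"travel": [0.003, 0.001, -0.02], "rot": [0, 0, 0], "fingers": 0},
  {"travel": [0.003, 0.001, -0.025], "rot": [0, 0, 0], "fingers": 0},
  {"travel": [0.003, 0.001, -0.025], "rot": [0, 0, 0], "fingers": 0},
  {"travel": [0.003, 0.001, -0.025], "rot": [0, 0, 0], "fingers": 0},
  {"travel": [0.003, 0.001, -0.025], "rot": [0, 0, 0], "fingers": 0},
])

```text
t: 34.05
tool_pos: [0.5532, 0.0256, 0.1918]
orientation: [[-0.175, 0.985, 0.0], [0.985, 0.175, 0.0], [-0.0, 0.0, -1.0]]
contact_force: [0.7, 0.1, 0.2]
opening: 0.0238
finger_force: 60.4
```

```bash
python3 - <<'E'
from h import *
s=arm.sense();print(s["tool_pos"],s["contact_force"])
c=arm.calibration("wrist");w=arm.snapshot("wrist");np.save("c10.npy",c,allow_pickle=True)
o=cv2.resize(w[165:225,220:300],(800,600),interpolation=cv2.INTER_NEAREST)
cv2.imwrite("pics/w10.png",cv2.convertScaleAbs(o,alpha=1.5))
E
```

```text
[0.55316476 0.02561494 0.19176758] [0.67695101 0.14137271 0.231163  ]
```

View pics/w10.png

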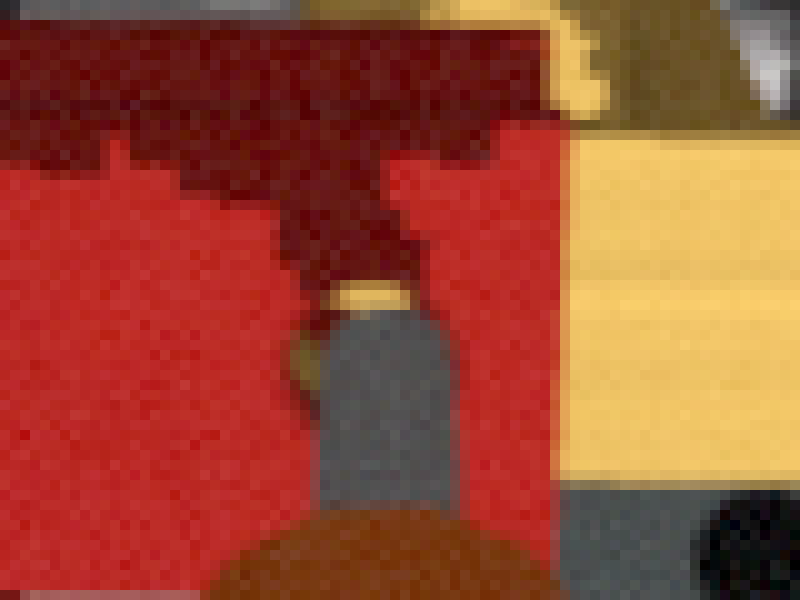

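```bash
python3 - <<'E'
from h import *
c=np.load("c10.npy",allow_pickle=True).item()
print("hole",topix("wrist",(256.5,201.3),.15,c))
print("hole top edge",topix("wrist",(256.5,192.8),.15,c), "left edge",topix("wrist",(247.6,201.3),.15,c))
print("tip",topix("wrist",(258.3,200.1),.1543,c),"tip front",topix("wrist",(258.3,195.3),.1543,c))
E
```

```text
hole [0.55155933 0.02334307 0.15      ]
hole top edge [0.55034158 0.03022157 0.15      ] left edge [0.5447291  0.02211701 0.15      ]
tip [0.55248907 0.02610106 0.1543    ] tip front [0.55180654 0.02991287 0.1543    ]
```

Request:
move_arm([
  {"travel": [-0.001, -0.003, 0], "rot": [0, 0, 0], "fingers": 0},
  {"travel": [-0.001, -0.003, 0], "rot": [0, 0, 0], "fingers": 0},
  {"travel": [-0.001, -0.003, 0], "rot": [0, 0, 0], "fingers": 0},
  {"travel": [-0.001, -0.003, -0.003], "rot": [0, 0, 0], "fingers": 0},
  {"travel": [-0.001, -0.003, -0.006], "rot": [0, 0, 0], "fingers": 0},
  {"travel": [-0.001, -0.003, -0.009], "rot": [0, 0, 0], "fingers": 0},
  {"travel": [-0.001, -0.003, -0.011], "rot": [0, 0, 0], "fingers": 0},
  {"travel": [-0.001, -0.003, -0.011], "rot": [0, 0, 0], "fingers": 0},
  {"travel": [-0.001, -0.003, -0.011], "rot": [0, 0, 0], "fingers": 0},
])

```text
t: 35.0
tool_pos: [0.5522, 0.0233, 0.1833]
orientation: [[-0.175, 0.985, -0.0], [0.985, 0.175, -0.0], [-0.0, -0.0, -1.0]]
contact_force: [0.1, -0.5, -0.8]
opening: 0.0242
finger_force: 60.4
```

The tip is in the hole with no contact force. I'll continue down.

Request:
move_arm([
  {"travel": [0, 0, -0.004], "rot": [0, 0, 0], "fingers": 0},
  {"travel": [0, 0, -0.008], "rot": [0, 0, 0], "fingers": 0},
  {"travel": [0, 0, -0.012], "rot": [0, 0, 0], "fingers": 0},
  {"travel": [0, 0, -0.015], "rot": [0, 0, 0], "fingers": 0},
  {"travel": [0, 0, -0.018], "rot": [0, 0, 0], "fingers": 0},
  {"travel": [0, 0, -0.018], "rot": [0, 0, 0], "fingers": 0},
])

```text
t: 35.6
tool_pos: [0.552, 0.0234, 0.1694]
orientation: [[-0.175, 0.985, -0.001], [0.985, 0.175, -0.0], [-0.0, -0.001, -1.0]]
contact_force: [0.5, -0.2, -0.4]
opening: 0.0239
finger_force: 60.4
```

Request:
move_arm([
  {"travel": [0, 0, -0.005], "rot": [0, 0, 0], "fingers": 0},
  {"travel": [0, 0, -0.01], "rot": [0, 0, 0], "fingers": 0},
  {"travel": [0, 0, -0.015], "rot": [0, 0, 0], "fingers": 0},
  {"travel": [0, 0, -0.02], "rot": [0, 0, 0], "fingers": 0},
  {"travel": [0, 0, -0.02], "rot": [0, 0, 0], "fingers": 0},
])

```text
t: 36.1
tool_pos: [0.5518, 0.0233, 0.1542]
orientation: [[-0.175, 0.985, -0.001], [0.985, 0.175, -0.0], [-0.0, -0.001, -1.0]]
contact_force: [0.2, -0.2, -0.8]
opening: 0.0243
finger_force: 60.4
```

Through both plates with no contact. Next is the final stretch down to the bracket.

Request:
move_arm([
  {"travel": [0, 0, -0.007], "rot": [0, 0, 0], "fingers": 0},
  {"travel": [0, 0, -0.014], "rot": [0, 0, 0], "fingers": 0},
  {"travel": [0, 0, -0.021], "rot": [0, 0, 0], "fingers": 0},
  {"travel": [0, 0, -0.028], "rot": [0, 0, 0], "fingers": 0},
  {"travel": [0, 0, -0.033], "rot": [0, 0, 0], "fingers": 0},
  {"travel": [0, 0, -0.034], "rot": [0, 0, 0], "fingers": 0},
  {"travel": [0, 0, -0.034], "rot": [0, 0, 0], "fingers": 0},
])

```text
t: 36.8
tool_pos: [0.5522, 0.0233, 0.1292]
orientation: [[-0.175, 0.985, -0.0], [0.985, 0.175, -0.0], [-0.0, -0.0, -1.0]]
contact_force: [0.0, -0.1, -1.4]
opening: 0.024
finger_force: 60.4
```

Request:
move_arm([
  {"travel": [0, 0, -0.002], "rot": [0, 0, 0], "fingers": 0},
  {"travel": [0, 0, -0.002], "rot": [0, 0, 0], "fingers": 0},
  {"travel": [0, 0, -0.002], "rot": [0, 0, 0], "fingers": 50},
  {"travel": [0, 0, -0.002], "rot": [0, 0, 0], "fingers": 50},
  {"travel": [0, 0, -0.002], "rot": [0, 0, 0], "fingers": 50},
  {"travel": [0, 0, -0.002], "rot": [0, 0, 0], "fingers": 50},
  {"travel": [0, 0, 0.02], "rot": [0, 0, 0], "fingers": 50},
  {"travel": [0, 0, 0.05], "rot": [0, 0, 0], "fingers": 50},
  {"travel": [0, 0, 0.1], "rot": [0, 0, 0], "fingers": 50},
  {"travel": [0, 0, 0.16], "rot": [0, 0, 0], "fingers": 50},
  {"travel": [0, -0.06, 0.18], "rot": [0, 0, 0], "fingers": 50},
  {"travel": [0, -0.06, 0.18], "rot": [0, 0, 0], "fingers": 50},
  {"travel": [0, -0.06, 0.18], "rot": [0, 0, 0], "fingers": 50},
  {"travel": [0, -0.06, 0.18], "rot": [0, 0, 0], "fingers": 50},
])

```text
t: 38.2
tool_pos: [0.5518, -0.0209, 0.2637]
orientation: [[-0.175, 0.984, -0.001], [0.984, 0.175, 0.0], [0.001, -0.001, -1.0]]
contact_force: [0.6, -0.0, 0.0]
opening: 0.0426
finger_force: 0.0
```

```bash
python3 - <<'E'
from h import *
w=arm.snapshot("wrist");a=arm.snapshot("side")[110:250,170:350]
o=np.zeros((560,800,3),np.uint8);o[:300,:400]=cv2.resize(w,(400,300));o[:311,400:]=cv2.resize(a,(400,311),interpolation=cv2.INTER_CUBIC)
o[311:551,400:]=cv2.resize(arm.snapshot("top")[110:230,150:350],(400,240));
cv2.imwrite("pics/fin.png",cv2.convertScaleAbs(o,alpha=1.4))
E
```

```text
(no output)
```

View pics/fin.png

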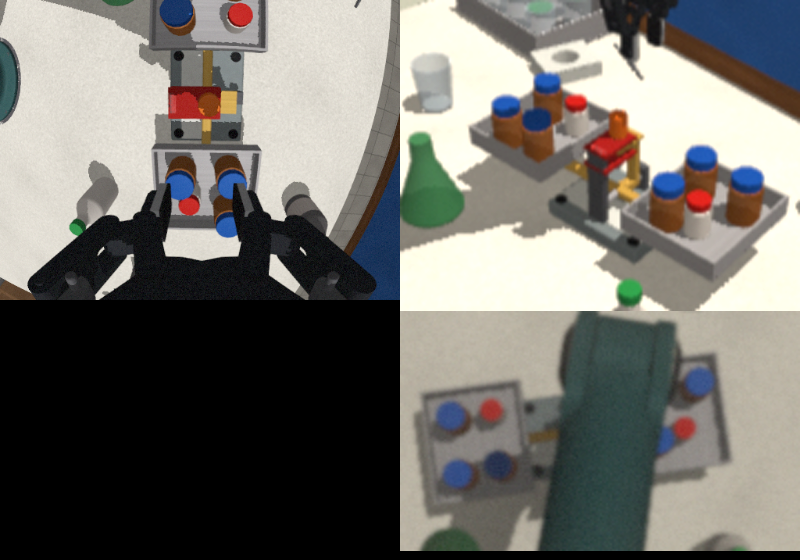

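The pin's head rests on the bracket at side-view (618,125). All eight jars stand upright, three large and one small per tray, and the gripper is clear.

```bash
python3 -c "
from station import arm
print(arm.hand_in())"
```

```text
the job is handed in; nothing more can be done
None
```

Job handed in at about 38 s: all eight jars stand upright, three large and one small on each tray, with the beam level and the pin down through bracket and lug, its head resting on the bracket in the final pictures; the hand-in call gave no verdict.

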